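# Pack the lamp-stand kit into its fitted tray

## Robot

A 7-joint arm with a two-finger parallel gripper is mounted at the origin on a cart in front of the work surface, level with it; the furniture and walls round the work are solid. World frame = base frame: x ahead of the robot, y to its left, z up, the work surface at z = 0. Lengths are in mm, angles in rad, forces in N, time in s.
With the tool pointing down it reaches from about 400 to 925 mm from the base axis. Payload 5.6 kg.
Tool frame: the origin (TCP) lies midway between the tips of the shut fingers; the grasp point (between the pads) lies behind it (env.grip_point_offset is the y of the grasp point in the tool frame, in mm); y points along the fingers, x is the direction in which the jaws open and shut, and the axes are right-handed (so a half turn about y gives the same grasp; the last joint's range is limited). The gripper opens to 85 mm and grips with 20 to 120 N. Pads are 22 mm wide; open, the fingers measure 114 mm over their backs; the gripper's body (76 mm by 85 mm) begins 54 mm behind the grasp point. The pads swing forward as they close: fully open they stand 13 mm farther back than shut.
Start: joints at [1.208, 0.468, -0.012, 1.603, 0.006, 1.071, -0.056], TCP at [204.304, -617.064, 231.29] pointing down, gripper open.
Joint ranges: [-2.53, 2.53], [-0.31, 2.02], [-1.57, 1.55], [0.28, 2.44], [-1.29, 4.43], [0.15, 1.84], [-2.92, 2.92]. Speed limits (rad/s): [2.57, 2.57, 3.14, 3.14, 3.14, 3.14, 3.14].

## Interface

Orientations are given as a rotation vector (axis times angle).
In Python, from station import env, eyes, workorder gives the robot as it stands.
- The arm moves only by the tool drive_tool, never from a script. Its argument "targets" is a list of rows, each an object of numbers: "wx", "wy", "wz": the turn, a rotation vector about the tool's x, y, z scaled (see below); "dx", "dy", "dz": the shift along the tool's x, y, z scaled (see below); "hand": the opening, from 0 (shut) to 1 (fully open). In form: [{"wx": .., "wy": .., "wz": .., "dx": .., "dy": .., "dz": .., "hand": ..}, ...]. A call has 1 to 8 rows; each row is the pose to reach, as a shift and turn from the pose commanded when the call began, along the tool's axes at that moment, turning the shorter way round; what a row does not reach only later rows make up. The controller multiplies each number of a shift by 0.2 m and each number of a turn by 180 degrees. A row lasts 1/8 s, in which the tool goes at most 62.5 mm and 10.7 degrees, less where a joint would pass 70% of its speed; a pose out of reach is approached as far as the arm can. A call with a number of a shift or a turn outside -1 to 1 is refused whole. A call with a gripper value outside its range is refused whole. The fingers move at their own pace and stop on an object; the grip force is fixed at half the most. Time passes only in rows, so rows that repeat a pose let the fingers close. It gives the time, the measured TCP pose, the force and the opening at its end, in the units of the state.
- env.get_state(): the state, without advancing time (a new reading comes with each control period).
- eyes.camera(name): name is "side" or "top"; returns a dict with "img" (480x640x3 uint8, blue, green, red), "vertical_fov" (degrees; the focal length in pixels is half the picture's height over the tangent of half this angle, whatever the lens; pixels are square), "cx", "cy" (the principal point, pixels), "pose" (4x4, takes a point from camera to world coordinates). Camera axes: x right, y down, z forward; pixel columns grow to the right and rows downward; lengths in mm; the calibration is good to about 2 mm. A picture is of the moment at which its call begins. There is no depth.
- workorder.finish_job(): hands the job in, once; it reports no verdict.
The state is a dict: "time_s": time; "qpos": joint angles; "qd": joint speeds; "joint_efforts": joint torques, N m; "eef_pos": TCP position; "eef_rot": TCP orientation; "force": force on the tool from outside, world axes, zero at the start; "torque": the same for the moment, N m; "width": finger opening in mm.
Only numpy, scipy, OpenCV 4.12 (cv2) and the standard library are available. Lean on these libraries where they do the work, as an engineer would, in place of code of your own. Each camera call takes 0.05 s, during which the arm holds its last target.

## Task

Pack the three pine parts of the lamp stand into the plywood tray so that all of them sit flat and fully home: the foot board on the tray floor with its toe tucked under the tray's lip and pushed up against the end wall, the hook block on the floor in the gap left at the open end with its nose over the foot board's heel, and the saddle block on the foot board beside the foot's post with its nose over the hook block's nose. They only fit in one order, and the foot board only goes in tilted, toe first. Do not knock or shift the glue bottle or the solder reel.

Things in the scene. Friction and masses are not known exactly. Their poses are not given: they have to be found in the camera images.
- tray_floor (a point): Centre of the inner floor of the fixed, open plywood tray. x runs along the tray from the lip end (left, seen from the robot) to the open end, y across, z up. Cavity 178 long (x -89 to 89), 76 wide (y -38 to 38), 34 deep (floor z = 0, wall tops z = 34), walls 9 thick. The floor is 20 above the desk top.
- tray_lip (a point): Middle of the edge of the tray's fixed lip, at its underside: 28 above the tray floor, 44 in from the lip-end wall (tray x = -45). The lip is 6 thick, spans the whole width and covers tray x -89 to -45, its top flush with the walls. The uncovered opening is 134 long, shorter than the foot board (146). Axes as the tray's.
- foot_mid (a point): Foot board (pine, about 0.2 kg, loose on the desk): board 146 x 70 x 14 with one upright post. The point is over the board's middle, 55 above its underside (half its height of 110); x runs from toe to heel, z up. Board x -73 (toe) to 73 (heel), y -35 to 35. Post: x -19 to 1, y -22 to 22, from 14 to 110 above the underside; grip it there.
- foot: The foot board; origin at the middle of its underside, axes as foot_mid. Home: axes along the tray's, toe against the lip-end wall: origin at tray x = -16 (up to -12), y = 0, z = 0. It enters tilted by about 25 degrees, toe down, and is then laid flat while it moves under the lip.
- hook_mid (a point): Hook block (pine, about 0.13 kg, loose on the desk). The point is over the middle of its 28 x 70 foot, 45 above the underside (half its height of 90); z up. Body x -14 to 14, y -35 to 35, 31 high; a nose sticks out to -x: x -36 to -14, 17 to 31 above the underside; above that a post, x -14 to 14, y -22 to 22; grip it there.
- hook: The hook block; origin at the middle of its underside, axes as hook_mid. Home: axes along the tray's (nose toward the lip end, over the foot board's heel), origin at tray x = 73 to 75, y = 0, z = 0. With the foot board home it has 4 mm play in length and 6 mm across.
- saddle_mid (a point): Saddle block (pine, about 0.16 kg, loose on the desk). The point is over the middle of its 46 x 70 foot, 50 above the underside (half its height of 100); z up. Body x -23 to 23, y -35 to 35, 34 high; a nose sticks out to +x: x 23 to 42, 20 to 34 above the underside; above 34 a post, x -7 to 23, y -22 to 22.
- saddle: The saddle block; origin at the middle of its underside, axes as saddle_mid. Home: on the foot board between its post and the tip of the hook block's nose (4 to 8 mm play), axes along the tray's (nose toward the open end, over the hook's nose), origin at tray x = 8 to 16, y = 0, z = 14. In the tray grip its post across the 44 width: the foot's post is near.
- glue: Glue bottle, 47 diameter, 148 high, stands to the left; bystander. Origin under its centre, z up.
- reel: Solder reel standing on its flange, 60 diameter, 35 high, stands beyond the parts; bystander. Origin under its centre, z up.
There are look-alikes about, which are no part of the job. Leave any purple look-alike of the hook alone.

How it is judged:
By the outcome, as a careful person would: the job done as asked, in the order asked, and still so for the second after the job is handed in, with the robot touching nothing.
It also fails if it takes over 72 s, if anything falls off the work surface, if the arm or the gripper's body presses on something with over 40 N, if the wrist force passes 120 N, or if a joint passes its speed limit or range.

## Working session

There is one attempt and no reset: what is moved stays moved. The work goes in short steps, Python scripts to look and compute and a tool call to move; the robot and the scene stay as the last step left them, time stands still between calls to the robot, and variables do not carry over. Pictures are saved under pics/ and viewed, and the job is handed in when it is done.

Besides the shell and the picture viewer there is one more tool, called after "Request:" by a JSON object that holds its "name" and its "arguments". drive_tool: Moves the arm, as the interface text tells. Shifts and turns lie within -1 to 1; 1 stands for 0.2 m of shift or 180 degrees of turn. Its arguments: {"type":"object","properties":{"targets":{"type":"array"}},"required":["targets"]}

```bash
ls -la; mkdir -p pics; python3 - <<'E'
from station import env, eyes, workorder
import cv2, numpy as np
s=env.get_state()
print(s, env.grip_point_offset)
for n in("side","top"):
    c=eyes.camera(n); cv2.imwrite(f"pics/{n}0.png",c["img"]); np.save(f"pics/{n}_pose.npy",c["pose"])
    print(n,c["vertical_fov"],c["cx"],c["cy"],c["pose"].tolist() if hasattr(c["pose"],'tolist') else c["pose"])
E
```

```text
total 12
drwxr-xr-x  3 agent agent 4096 Dec  6 20:44 .
drwxr-xr-x 23 root  root  4096 Dec  6 20:44 ..
drwxr-xr-x  2 agent agent 4096 Dec  6 20:44 pics
{'time_s': 0.0, 'qpos': array([ 1.20799772,  0.46840476, -0.01157814,  1.6036362 ,  0.00601267,
        1.07138468, -0.05632429]), 'qd': array([ 0.00128871, -0.00017256,  0.00034789,  0.00106733,  0.0013164 ,
        0.00140802,  0.00122389]), 'joint_efforts': array([ 3.41860641e-04, -5.32391560e+01,  2.14696495e-02, -2.51300454e+01,
        1.14142505e-02,  7.79830007e-03,  4.25721666e-06]), 'eef_pos': array([ 204.0848177 , -616.53934603,  230.31521506]), 'eef_rot': array([-1.34269174,  0.97168931, -0.9691375 ]), 'force': array([-0.05648321,  0.50364258, -0.75362588]), 'torque': array([-0.0187742 , -0.06952122,  0.00392408]), 'width': 85.19892508771743} -18.700000000000003
side 44.2661503654048 318.6969058379842 238.21447044003006 [[-0.8391137557315996, -0.27141369709569596, 0.47140503812629614, -244.03780933764148], [-0.5434542386498701, 0.4555138367700848, -0.7050990249635055, 1111.000599246054], [-0.023357984405741897, -0.8478453570904555, -0.5297288504741446, 996.4828029735411], [0.0, 0.0, 0.0, 1.0]]
top 51.967130294457505 318.52593566923565 232.24249793711226 [[-0.01187375407378118, -0.9936507942854274, 0.11187990427299593, 450.1775553093419], [-0.9998637245538803, 0.013081792913049714, 0.010069707812161465, -139.6328525070186], [-0.01146936290460757, -0.11174509255497289, -0.9936707140720425, 1334.0028866256055], [0.0, 0.0, 0.0, 1.0]]
```

View pics/side0.png

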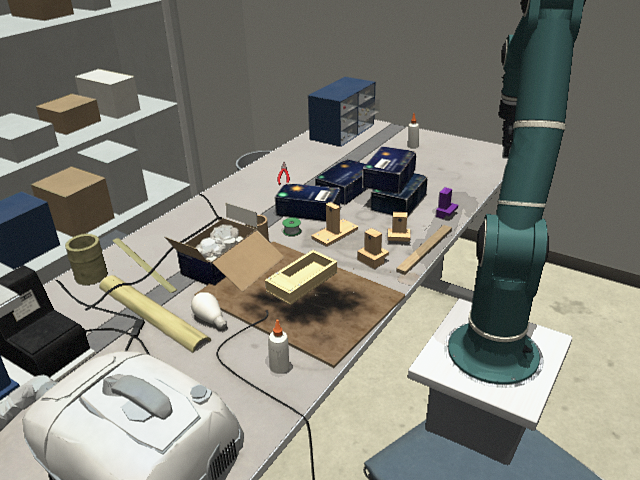

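View pics/top0.png

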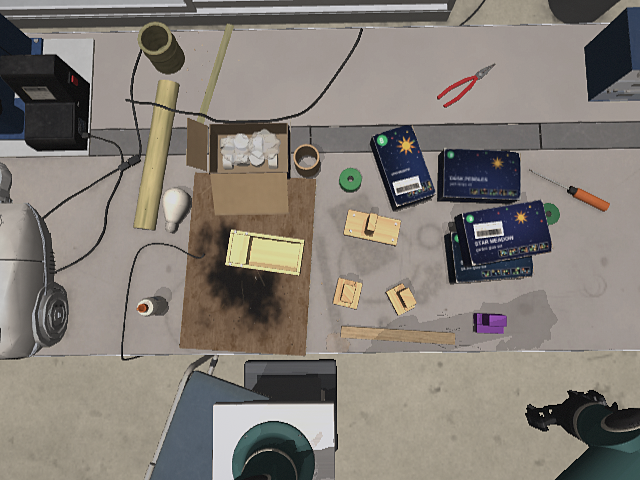

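```bash
python3 - <<'E'
import cv2
t=cv2.imread("pics/top0.png"); s=cv2.imread("pics/side0.png")
cv2.imwrite("pics/t_tray.png",cv2.resize(t[220:285,215:315],None,fx=8,fy=8,interpolation=cv2.INTER_CUBIC))
cv2.imwrite("pics/t_parts.png",cv2.resize(t[200:320,325:425],None,fx=5,fy=5,interpolation=cv2.INTER_CUBIC)[:600])
cv2.imwrite("pics/s_parts.png",cv2.resize(s[190:275,305:425],None,fx=6.5,fy=6.5,interpolation=cv2.INTER_CUBIC)[:600])
cv2.imwrite("pics/s_tray.png",cv2.resize(s[240:310,255:345],None,fx=8,fy=8,interpolation=cv2.INTER_CUBIC)[:600])
E
```

```text
(no output)
```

View pics/t_tray.png

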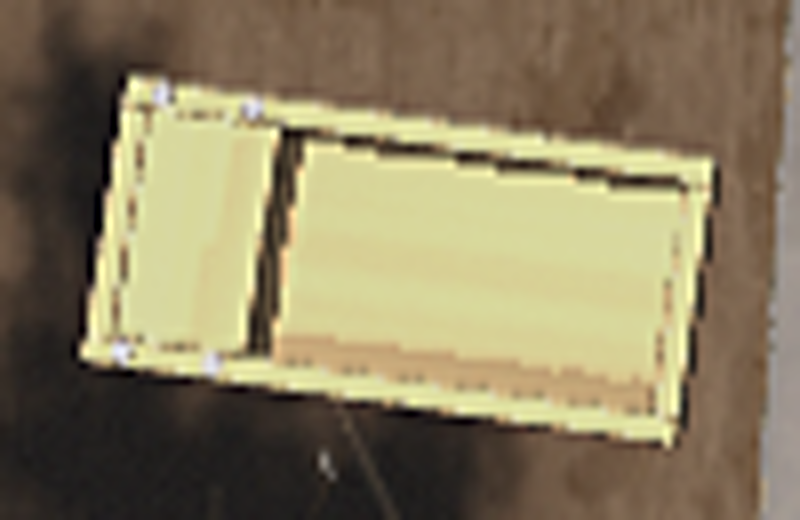

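View pics/t_parts.png

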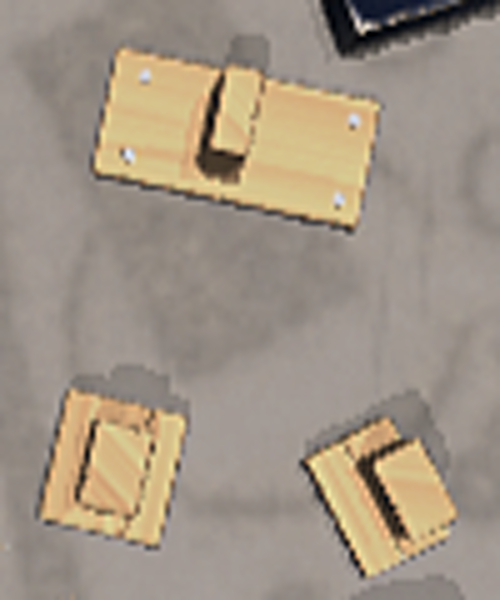

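View pics/s_parts.png

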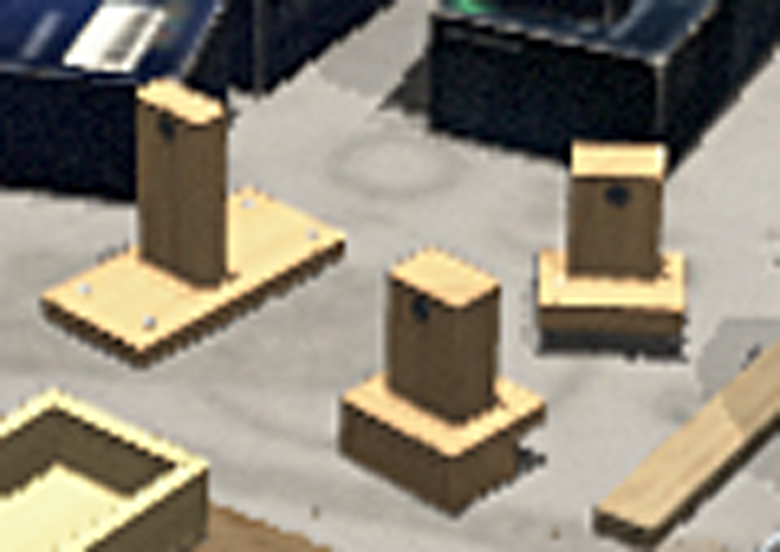

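View pics/s_tray.png

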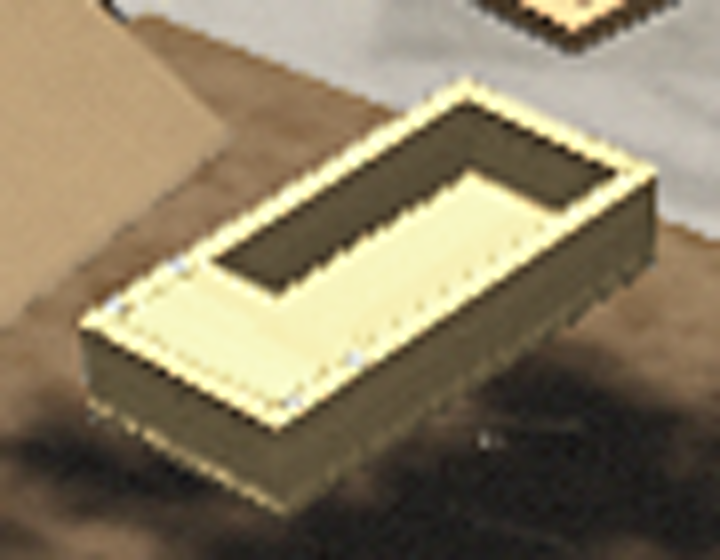

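```bash
cat > h.py <<'E'
import numpy as np, cv2
from scipy.optimize import minimize
from scipy.spatial.transform import Rotation as R
def box(x0,x1,y0,y1,z0,z1):
    return np.array([[x,y,z] for x in(x0,x1) for y in(y0,y1) for z in(z0,z1)],float)
FOOT=[box(-73,73,-35,35,0,14),box(-19,1,-22,22,14,110)]
HOOK=[box(-14,14,-35,35,0,31),box(-36,-14,-35,35,17,31),box(-14,14,-22,22,31,90)]
SAD=[box(-23,23,-35,35,0,34),box(23,42,-35,35,20,34),box(-7,23,-22,22,34,100)]
TRAY=[box(-98,98,-47,47,0,54)]
INTR={"side":(44.2661503654048,318.6969058379842,238.21447044003006),"top":(51.967130294457505,318.52593566923565,232.24249793711226)}
POSE={n:np.load(f"pics/{n}_pose.npy") for n in INTR}
def proj(n,P):
    f=240/np.tan(np.radians(INTR[n][0]/2)); T=np.linalg.inv(POSE[n])
    Q=np.asarray(P)@T[:3,:3].T+T[:3,3]
    return np.c_[f*Q[:,0]/Q[:,2]+INTR[n][1], f*Q[:,1]/Q[:,2]+INTR[n][2]]
def back(n,px,z):
    f=240/np.tan(np.radians(INTR[n][0]/2)); T=POSE[n]
    d=T[:3,:3]@np.array([(px[0]-INTR[n][1])/f,(px[1]-INTR[n][2])/f,1])
    return T[:3,3]+d*(z-T[2,3])/d[2]
def Tm(x,y,yaw,z=0):
    M=np.eye(4); M[:3,:3]=R.from_euler('z',yaw).as_matrix(); M[:3,3]=[x,y,z]; return M
def tf(M,P): return P@M[:3,:3].T+M[:3,3]
S=4
def render(n,boxes,M,roi):
    x0,y0,x1,y1=roi; im=np.zeros(((y1-y0)*S,(x1-x0)*S),np.uint8)
    for b in boxes:
        p=(proj(n,tf(M,b))-[x0,y0]+0.5)*S-0.5
        h=cv2.convexHull(p.astype(np.float32))
        cv2.fillConvexPoly(im,np.round(h*16).astype(np.int32),255,shift=4)
    return im
def fit(masks,boxes,x0,z=0,free_z=False):
    """masks: {cam:(mask float 0..1 in roi, roi)}"""
    big={n:(cv2.resize(m.astype(np.float32),None,fx=S,fy=S,interpolation=cv2.INTER_LINEAR)>0.5,roi) for n,(m,roi) in masks.items()}
    def cost(v):
        M=Tm(v[0],v[1],v[2]/100,z+(v[3] if len(v)>3 else 0)); c=0
        for n,(b,roi) in big.items():
            r=render(n,boxes,M,roi)>0; c+=(r^b).sum()/b.sum()
        return c
    best=None
    for k in range(3):
        s=np.array(x0,float) if best is None else best.x
        sim=np.vstack([s]+[s+d for d in np.diag([8,8,8]+([8] if len(x0)>3 else []))/(k+1)])
        o=minimize(cost,s,method='Nelder-Mead',options=dict(initial_simplex=sim,xatol=.05,fatol=1e-5,maxiter=300))
        best=o
    return best
E
cat > a.py <<'E'
from h import *
img={n:cv2.imread(f"pics/{n}0.png") for n in INTR}
def pm(n,roi,st=45,vt=30):
    x0,y0,x1,y1=roi; hsv=cv2.cvtColor(img[n][y0:y1,x0:x1],cv2.COLOR_BGR2HSV)
    m=((hsv[...,1]>st)&(hsv[...,2]>vt)&(hsv[...,0]<30)).astype(np.uint8)
    k,l,s,_=cv2.connectedComponentsWithStats(m); i=1+np.argmax(s[1:,4]); return (l==i).astype(np.uint8)
rois={"foot":({"top":(335,200,410,252),"side":(308,198,362,248)},FOOT,(372,227)),
"hook":({"top":(380,275,422,320),"side":(385,206,413,248)},HOOK,(402,298)),
"sad":({"top":(328,272,368,314),"side":(354,224,392,272)},SAD,(347,293))}
sh=[]
for k,(r,B,px) in rois.items():
    g=back("top",px,10)
    ms={n:(pm(n,roi),roi) for n,roi in r.items()}
    for n in ms: sh.append(cv2.resize(np.hstack([img[n][r[n][1]:r[n][3],r[n][0]:r[n][2]],cv2.cvtColor(ms[n][0]*255,cv2.COLOR_GRAY2BGR)]),(390,190)))
    y0=-20 if k!="hook" else 30
    for lab,sub in(("both",ms),("top",{"top":ms["top"]}),("side",{"side":ms["side"]})):
        c=[fit(sub,B,[g[0],g[1],(-np.pi/2)*100+d]) for d in(-30,10,50)]
        o=min(c,key=lambda o:o.fun); print(k,lab,np.round(o.x,2),np.degrees(o.x[2]/100).round(2),round(o.fun,4))
cv2.imwrite("pics/m.png",np.vstack([np.hstack(sh[i:i+2]) for i in(0,2,4)]))
E
python3 a.py
python3 - <<'E'
import sys; sys.path.insert(0,'.')
from h import *
# tray top corners in top & side (z=54)
t=np.array([[130,75],[712,158],[670,443],[82,357]])/8+[215,220]-.5
s=np.array([[468,80],[655,168],[280,428],[80,322]])/8+[255,240]-.5
for n,q in(("top",t),("side",s)):
    P=np.array([back(n,p,54) for p in q]); print(n,P.round(1).tolist(),P.mean(0).round(1))
for nm,px in(("glue",(150,307)),("reel",(350,180))): print(nm,back("top",px,20).round())
E
```

```text
foot both [ 613.52 -267.87 -179.63] -102.92 0.1489
foot top [ 612.17 -270.39 -179.64] -102.93 0.0419
foot side [ 614.64 -266.98 -178.88] -102.49 0.0587
hook both [ 425.26 -346.87 -108.59] -62.22 0.2151
hook top [ 423.28 -348.67 -111.24] -63.74 0.0466
hook side [ 424.74 -343.24 -113.83] -65.22 0.0668
sad both [ 438.89 -189.92 -183.19] -104.96 0.1757
sad top [ 438.01 -190.78 -181.54] -104.01 0.0393
sad side [ 440.1  -186.33 -182.6 ] -104.62 0.0632
top [[606.2, 103.5, 54.0], [576.4, -87.2, 54.0], [483.8, -72.8, 54.0], [514.0, 118.4, 54.0]] [545.1  15.5  54. ]
side [[575.1, -82.6, 54.0], [486.6, -69.0, 54.0], [512.9, 124.1, 54.0], [605.5, 111.0, 54.0]] [545.   20.9  54. ]
glue [405. 323.  20.]
reel [ 740. -213.   20.]
```

View pics/m.png

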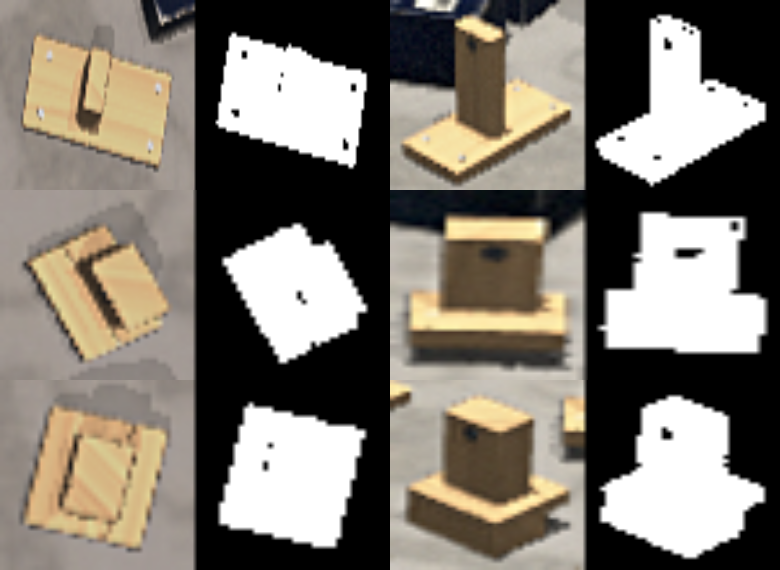

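```bash
cat > tr.py <<'E'
from h import *
img={n:cv2.imread(f"pics/{n}0.png") for n in INTR}
TOP=[box(-98,98,-47,47,54,54.1)]
sh=[]
for n,roi in(("top",(215,220,315,285)),("side",(255,240,345,310))):
    x0,y0,x1,y1=roi; im=img[n][y0:y1,x0:x1]; hsv=cv2.cvtColor(im,cv2.COLOR_BGR2HSV)
    m=((im[...,2]>180)&(im[...,1]>170)&(hsv[...,1]>40)).astype(np.uint8)
    k,l,s,_=cv2.connectedComponentsWithStats(m); m=(l==1+np.argmax(s[1:,4])).astype(np.uint8)
    c=max(cv2.findContours(m,cv2.RETR_EXTERNAL,cv2.CHAIN_APPROX_NONE)[0],key=cv2.contourArea)
    m[:]=0; cv2.fillPoly(m,[c],1)
    o=fit({n:(m,roi)},TOP,[545,18,-172]); print(n,o.x.round(2),np.degrees(o.x[2]/100),o.fun)
    ov=cv2.resize(im,None,fx=6,fy=6,interpolation=cv2.INTER_CUBIC)
    q=(proj(n,tf(Tm(o.x[0],o.x[1],o.x[2]/100),np.array([[-98,-47,54],[98,-47,54],[98,47,54],[-98,47,54.]])))-[x0,y0]+.5)*6
    q2=(proj(n,tf(Tm(o.x[0],o.x[1],o.x[2]/100),np.array([[-45,-38,54],[89,-38,54],[89,38,54],[-45,38,54.]])))-[x0,y0]+.5)*6
    for z in(q,q2): cv2.polylines(ov,[z.astype(np.int32)],True,(0,0,255),1)
    cv2.imwrite(f"pics/ov_{n}.png",ov)
# gripper crops
cv2.imwrite("pics/grip_t.png",cv2.resize(img["top"][360:480,500:640],None,fx=5,fy=5))
print(proj("top",[[204,-616.5,230.3]]),proj("side",[[204,-616.5,230.3]]))
E
python3 tr.py
```

```text
top [ 543.95   13.54 -172.72] -98.96071998581552 0.5599356683345247
side [ 545.36   20.03 -171.72] -98.38832755948566 0.03362520310525366
[[546.32701564 399.58718542]] [[505.43484941 154.96766393]]
```

View pics/ov_top.png

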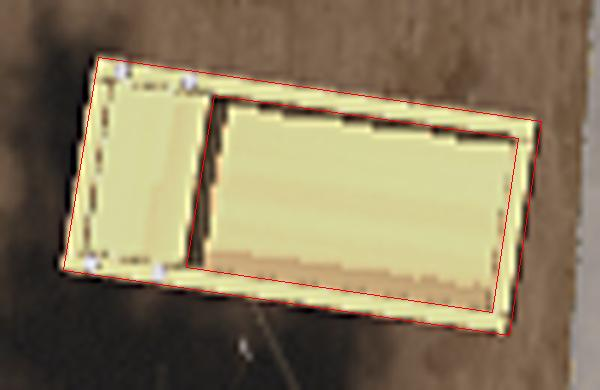

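View pics/ov_side.png

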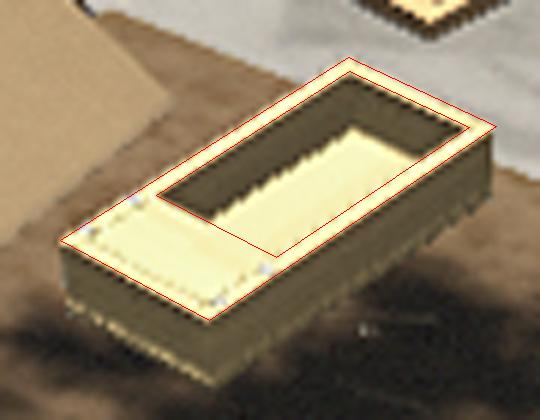

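View pics/grip_t.png

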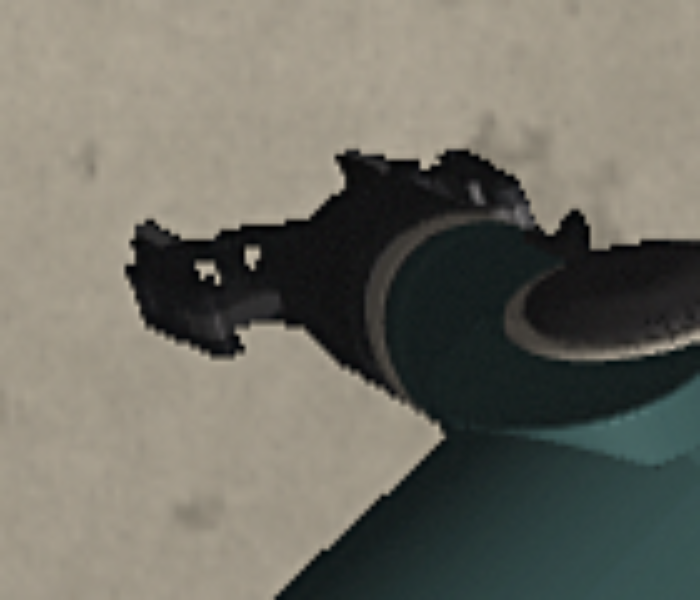

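```bash
python3 - <<'E'
from h import *
t=cv2.imread("pics/top0.png"); g=cv2.cvtColor(t,cv2.COLOR_BGR2GRAY).astype(float)
for c in list(range(60,180,20))+list(range(320,640,20)):
    col=g[335:370,c-2:c+3].mean(1); d=np.diff(col); k=np.argsort(-abs(d))[:2]; print(c,[(335+int(i),round(float(d[i]))) for i in k],end=' ')
print()
for c in range(300,640,20):
    col=g[110:165,c-2:c+3].mean(1); d=np.diff(col); k=np.argsort(-abs(d))[:2]; print(c,[(110+int(i),round(float(d[i]))) for i in k],end=' ')
cv2.imwrite("pics/edge.png",cv2.resize(t[330:370,40:640],(780,400)))
s=cv2.imread("pics/side0.png"); cv2.imwrite("pics/side_edge.png",cv2.resize(s[100:480,240:620],(600,600)))
E
```

```text
60 [(354, -65), (355, 39)] 80 [(355, 50), (354, -33)] 100 [(354, 35), (355, -17)] 120 [(355, -38), (354, 34)] 140 [(355, -108), (356, 91)] 160 [(353, -61), (355, 38)] 320 [(358, -121), (353, -57)] 340 [(352, 16), (353, -13)] 360 [(352, 61), (351, -34)] 380 [(352, 48), (339, -10)] 400 [(351, 27), (340, -14)] 420 [(351, 54), (352, -45)] 440 [(351, 79), (352, -51)] 460 [(351, 60), (350, -36)] 480 [(350, -45), (351, 42)] 500 [(350, 26), (337, 15)] 520 [(351, -33), (349, 25)] 540 [(350, 71), (351, -67)] 560 [(350, 64), (349, -30)] 580 [(349, -62), (351, 41)] 600 [(357, 13), (355, -11)] 620 [(350, -29), (349, 18)] 
300 [(125, -88), (112, -64)] 320 [(125, -113), (152, 58)] 340 [(152, 93), (125, -57)] 360 [(124, -86), (152, 83)] 380 [(123, -66), (124, -50)] 400 [(124, -85), (140, 52)] 420 [(123, -61), (125, 51)] 440 [(123, -113), (125, 50)] 460 [(122, -66), (148, -65)] 480 [(149, -81), (123, -65)] 500 [(122, -93), (124, 55)] 520 [(122, -105), (149, 55)] 540 [(149, 83), (122, -82)] 560 [(149, 85), (121, -78)] 580 [(149, 76), (147, -62)] 600 [(148, 70), (122, 62)] 620 [(148, 88), (120, -57)]
```

View pics/edge.png

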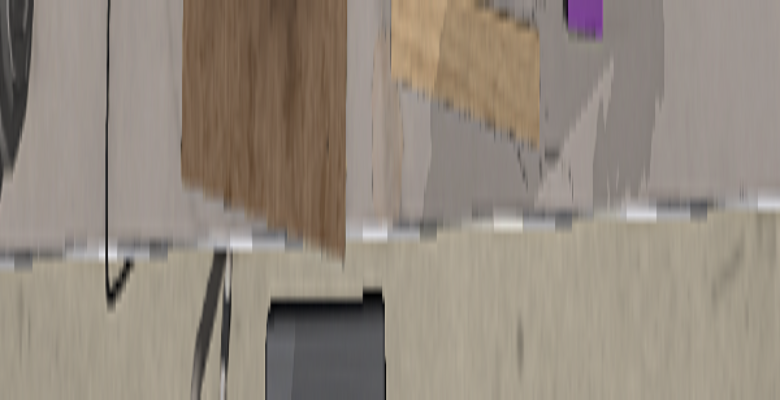

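```bash
cat >> h.py <<'E'
def tcpM(s):
    M=np.eye(4); M[:3,:3]=R.from_rotvec(s["eef_rot"]).as_matrix(); M[:3,3]=s["eef_pos"]; return M
E
python3 - <<'E'
from h import *
from station import env
s=env.get_state(); print(tcpM(s).round(3)); print([m for m in dir(env) if m[0]!='_'])
E
```

```text
[[ 3.14000e-01 -1.00000e-03  9.49000e-01  2.04113e+02]
 [-9.49000e-01  2.00000e-03  3.14000e-01 -6.16575e+02]
 [-2.00000e-03 -1.00000e+00 -0.00000e+00  2.30400e+02]
 [ 0.00000e+00  0.00000e+00  0.00000e+00  1.00000e+00]]
['PlanningError', 'get_state', 'grip_point_offset']
```

```bash
cat > pl.py <<'E'
from h import *
import json,os
F="cmd.npy"
def cmd():
    return np.load(F)
def TM(p,xaz,tilt=0.):
    """TCP pose: pos, azimuth of tool x (deg), rotation about tool x (deg)"""
    a=np.radians(xaz); Rm=np.array([[np.cos(a),0,-np.sin(a)],[np.sin(a),0,np.cos(a)],[0,-1,0]])
    M=np.eye(4); M[:3,:3]=Rm@R.from_euler('x',tilt,degrees=True).as_matrix(); M[:3,3]=p; return M
def rows(Ms,hand,commit=True):
    """Ms list of poses, hands; prints rows from current cmd and commits the last as new cmd"""
    C=cmd(); out=[]
    for M,h in zip(Ms,hand if hasattr(hand,'__len__') else [hand]*len(Ms)):
        d=np.round(C[:3,:3].T@(M[:3,3]-C[:3,3])/200,3); w=np.round((R.from_matrix(C[:3,:3].T@M[:3,:3]).as_rotvec())/np.pi,3)
        out.append(dict(wx=w[0],wy=w[1],wz=w[2],dx=d[0],dy=d[1],dz=d[2],hand=h))
        if max(abs(d))>1: print("TOO FAR")
    N=C.copy(); N[:3,:3]=C[:3,:3]@R.from_rotvec(w*np.pi).as_matrix(); N[:3,3]=C[:3,3]+C[:3,:3]@(d*200)
    if commit: np.save(F,N)
    for o in out: print({k:float(v)+0 for k,v in o.items()})
    return out
def path(A,B,n):
    from scipy.spatial.transform import Slerp
    sl=Slerp([0,1],R.from_matrix([A[:3,:3],B[:3,:3]])); o=[]
    for i in range(1,n+1):
        t=i/n; t=t*t*(3-2*t); M=np.eye(4); M[:3,:3]=sl(t).as_matrix(); M[:3,3]=A[:3,3]*(1-t)+B[:3,3]*t; o.append(M)
    return o
def state():
    from station import env
    s=env.get_state(); M=tcpM(s); C=cmd()
    print("t",round(s["time_s"],2),"pos",M[:3,3].round(1),"err",(M[:3,3]-C[:3,3]).round(1),"roterr",np.degrees(R.from_matrix(C[:3,:3].T@M[:3,:3]).as_rotvec()).round(2),"F",s["force"].round(1),"T",s["torque"].round(2),"w",round(s["width"],1),"q",s["qpos"].round(2))
    return s,M
E
python3 - <<'E'
from pl import *
np.save(F,TM([204.304,-617.064,231.29],-71.7))
B=TM([615.3,-259.9,231],-12.9)
P=path(cmd(),B,12)
rows(P[:6],1)
E
```

```text
TOO FAR
{'wx': 0.0, 'wy': -0.006, 'wz': 0.0, 'dx': -0.021, 'dy': 0.0, 'dz': 0.049, 'hand': 1.0}
{'wx': 0.0, 'wy': -0.024, 'wz': 0.0, 'dx': -0.078, 'dy': 0.0, 'dz': 0.186, 'hand': 1.0}
{'wx': 0.0, 'wy': -0.051, 'wz': 0.0, 'dx': -0.164, 'dy': 0.0, 'dz': 0.392, 'hand': 1.0}
{'wx': 0.0, 'wy': -0.085, 'wz': 0.0, 'dx': -0.272, 'dy': 0.0, 'dz': 0.651, 'hand': 1.0}
{'wx': 0.0, 'wy': -0.123, 'wz': 0.0, 'dx': -0.395, 'dy': 0.001, 'dz': 0.945, 'hand': 1.0}
{'wx': 0.0, 'wy': -0.163, 'wz': 0.0, 'dx': -0.525, 'dy': 0.001, 'dz': 1.256, 'hand': 1.0}
```

```bash
python3 - <<'E'
from pl import *
C=TM([204.304,-617.064,231.29],-71.7); np.save(F,C)
B=TM([615.3,-259.9,231],-12.9)
M=path(C,B,2)[0]
C2=TM(C[:3,3]+.34*(B[:3,3]-C[:3,3]),-71.7+.34*58.8)
rows(path(C,C2,5)[1:],1); 
E
```

```text
{'wx': 0.0, 'wy': -0.039, 'wz': 0.0, 'dx': -0.126, 'dy': 0.0, 'dz': 0.301, 'hand': 1.0}
{'wx': 0.0, 'wy': -0.072, 'wz': 0.0, 'dx': -0.231, 'dy': 0.0, 'dz': 0.553, 'hand': 1.0}
{'wx': 0.0, 'wy': -0.1, 'wz': 0.0, 'dx': -0.32, 'dy': 0.0, 'dz': 0.765, 'hand': 1.0}
{'wx': 0.0, 'wy': -0.111, 'wz': 0.0, 'dx': -0.357, 'dy': 0.0, 'dz': 0.854, 'hand': 1.0}
```

Request:
{"name": "drive_tool", "arguments": {"targets": [{"wx": 0,"wy": -0.039,"wz": 0,"dx": -0.126,"dy": 0,"dz": 0.301,"hand": 1},{"wx": 0,"wy": -0.072,"wz": 0,"dx": -0.231,"dy": 0,"dz": 0.553,"hand": 1},{"wx": 0,"wy": -0.1,"wz": 0,"dx": -0.32,"dy": 0,"dz": 0.765,"hand": 1},{"wx": 0,"wy": -0.111,"wz": 0,"dx": -0.357,"dy": 0,"dz": 0.854,"hand": 1}]}}

```text
time_s: 0.6
eef_pos: [346.5, -493.0, 231.0]
eef_rot: [-1.454, 0.7, -0.7]
force: [0.3, 0.1, 0.1]
width: 85.5
```

```bash
python3 - <<'E'
from pl import *
s,M=state()
C=cmd(); B=TM([615.3,-259.9,231],-12.9)
C2=TM(C[:3,3]+.5*(B[:3,3]-C[:3,3]),-51.7+.5*38.8)
rows(path(C,C2,4)+[C2],1); print()
rows(path(cmd(),B,4)+[B],1)
E
```

```text
t 0.6 pos [ 346.5 -493.   231. ] err [ 2.5  2.6 -0.2] roterr [ 0.06 -0.34  0.04] F [0.3 0.1 0.1] T [-0.06 -0.01 -0.04] w 85.5 q [ 1.01  0.4  -0.14  1.72  0.06  1.03 -0.05]
{'wx': 0.0, 'wy': -0.017, 'wz': 0.0, 'dx': -0.007, 'dy': 0.0, 'dz': 0.14, 'hand': 1.0}
{'wx': 0.0, 'wy': -0.054, 'wz': 0.0, 'dx': -0.021, 'dy': 0.0, 'dz': 0.449, 'hand': 1.0}
{'wx': 0.0, 'wy': -0.091, 'wz': 0.0, 'dx': -0.036, 'dy': 0.001, 'dz': 0.757, 'hand': 1.0}
{'wx': 0.0, 'wy': -0.108, 'wz': 0.0, 'dx': -0.043, 'dy': 0.001, 'dz': 0.897, 'hand': 1.0}
{'wx': 0.0, 'wy': -0.108, 'wz': 0.0, 'dx': -0.043, 'dy': 0.001, 'dz': 0.897, 'hand': 1.0}

{'wx': 0.0, 'wy': -0.017, 'wz': 0.0, 'dx': 0.04, 'dy': 0.0, 'dz': 0.134, 'hand': 1.0}
{'wx': 0.0, 'wy': -0.054, 'wz': 0.0, 'dx': 0.13, 'dy': 0.0, 'dz': 0.43, 'hand': 1.0}
{'wx': 0.0, 'wy': -0.091, 'wz': 0.0, 'dx': 0.219, 'dy': 0.0, 'dz': 0.726, 'hand': 1.0}
{'wx': 0.0, 'wy': -0.108, 'wz': 0.0, 'dx': 0.259, 'dy': 0.0, 'dz': 0.861, 'hand': 1.0}
{'wx': 0.0, 'wy': -0.108, 'wz': 0.0, 'dx': 0.259, 'dy': 0.0, 'dz': 0.861, 'hand': 1.0}
```

Request:
{"name": "drive_tool", "arguments": {"targets": [{"wx": 0,"wy": -0.017,"wz": 0,"dx": -0.007,"dy": 0,"dz": 0.14,"hand": 1},{"wx": 0,"wy": -0.054,"wz": 0,"dx": -0.021,"dy": 0,"dz": 0.449,"hand": 1},{"wx": 0,"wy": -0.091,"wz": 0,"dx": -0.036,"dy": 0.001,"dz": 0.757,"hand": 1},{"wx": 0,"wy": -0.108,"wz": 0,"dx": -0.043,"dy": 0.001,"dz": 0.897,"hand": 1},{"wx": 0,"wy": -0.108,"wz": 0,"dx": -0.043,"dy": 0.001,"dz": 0.897,"hand": 1}]}}

```text
time_s: 1.23
eef_pos: [480.9, -376.1, 230.8]
eef_rot: [-1.525, 0.439, -0.438]
force: [-1.0, 0.1, 0.0]
width: 85.3
```

Request:
{"name": "drive_tool", "arguments": {"targets": [{"wx": 0,"wy": -0.017,"wz": 0,"dx": 0.04,"dy": 0,"dz": 0.134,"hand": 1},{"wx": 0,"wy": -0.054,"wz": 0,"dx": 0.13,"dy": 0,"dz": 0.43,"hand": 1},{"wx": 0,"wy": -0.091,"wz": 0,"dx": 0.219,"dy": 0,"dz": 0.726,"hand": 1},{"wx": 0,"wy": -0.108,"wz": 0,"dx": 0.259,"dy": 0,"dz": 0.861,"hand": 1},{"wx": 0,"wy": -0.108,"wz": 0,"dx": 0.259,"dy": 0,"dz": 0.861,"hand": 1}]}}

```text
time_s: 1.85
eef_pos: [616.2, -258.2, 230.6]
eef_rot: [-1.563, 0.174, -0.173]
force: [0.6, -1.1, -0.8]
width: 85.9
```

```bash
cat > snap.py <<'E'
import sys
from pl import *
from station import eyes
tag=sys.argv[1]; state()
for n in sys.argv[2:] or ["side","top"]:
    c=eyes.camera(n); cv2.imwrite(f"pics/{n}_{tag}.png",c["img"])
    assert np.allclose(c["pose"],POSE[n])
E
cat > crop.py <<'E'
import sys,cv2
f,x0,y0,x1,y1,k,o=sys.argv[1:]; x0,y0,x1,y1=map(int,(x0,y0,x1,y1)); k=float(k)
cv2.imwrite(o,cv2.resize(cv2.imread(f)[y0:y1,x0:x1],None,fx=k,fy=k,interpolation=cv2.INTER_CUBIC))
E
python3 snap.py p1; python3 crop.py pics/side_p1.png 290 130 390 250 5 pics/c1.png; python3 crop.py pics/top_p1.png 330 180 450 280 6 pics/c2.png
python3 -c "
from h import *
for n in INTR: print(n,proj(n,[[615.3,-259.9,231]]))"
```

```text
t 1.85 pos [ 616.2 -258.2  230.6] err [ 0.9  1.6 -0.5] roterr [ 0.04 -0.17  0.03] F [ 0.6 -1.1 -0.8] T [-0.06 -0.   -0.02] w 85.9 q [ 0.6   0.53 -0.36  1.54  0.2   1.11 -0.03]
side [[332.58189036 168.92544291]]
top [[376.4441002  213.49145224]]
```

View pics/c1.png

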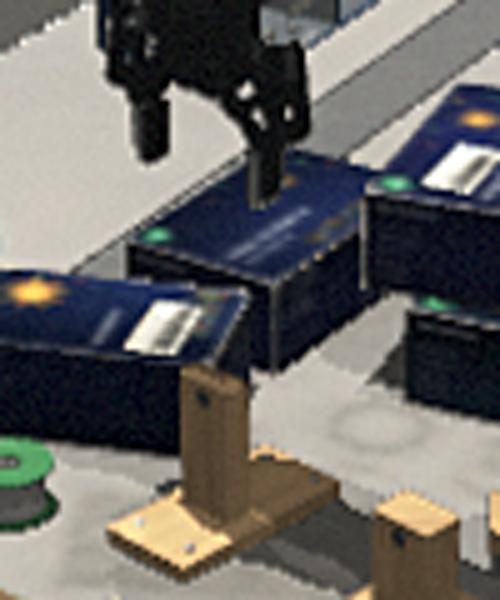

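View pics/c2.png

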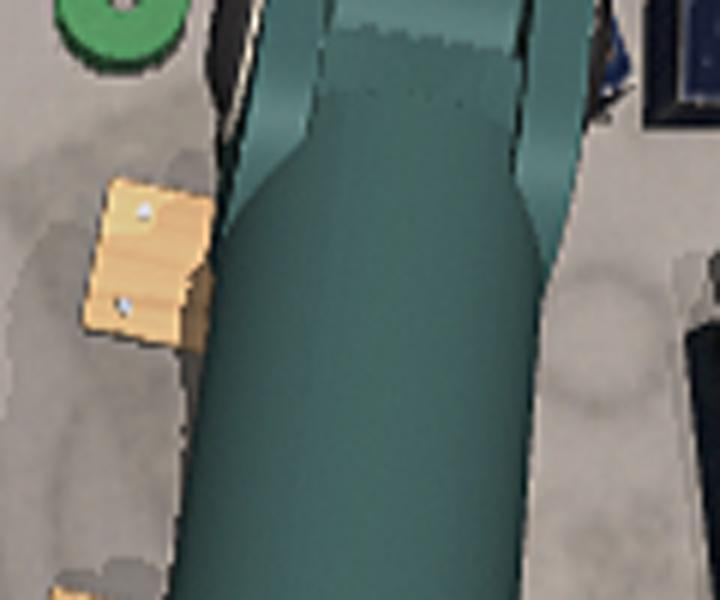

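```bash
python3 - <<'E'
from pl import *
s,M=state()
C=cmd(); B=TM([615.3,-259.9,66],-12.9)
rows(path(C,B,5)+[B]*1,1)
rows([B]*5,[0]*5)
E
```

```text
t 1.95 pos [ 614.  -261.8  230.6] err [-1.3 -2.  -0.5] roterr [-0.09  0.14  0.08] F [-1.5 -0.7 -0.2] T [-0.02  0.01  0.02] w 85.5 q [ 0.6   0.53 -0.36  1.54  0.2   1.11 -0.03]
{'wx': 0.0, 'wy': 0.0, 'wz': 0.0, 'dx': 0.0, 'dy': 0.086, 'dz': 0.0, 'hand': 1.0}
{'wx': 0.0, 'wy': 0.0, 'wz': 0.0, 'dx': 0.0, 'dy': 0.291, 'dz': 0.0, 'hand': 1.0}
{'wx': 0.0, 'wy': 0.0, 'wz': 0.0, 'dx': 0.0, 'dy': 0.535, 'dz': 0.0, 'hand': 1.0}
{'wx': 0.0, 'wy': 0.0, 'wz': 0.0, 'dx': 0.0, 'dy': 0.74, 'dz': 0.0, 'hand': 1.0}
{'wx': 0.0, 'wy': 0.0, 'wz': 0.0, 'dx': 0.0, 'dy': 0.825, 'dz': 0.0, 'hand': 1.0}
{'wx': 0.0, 'wy': 0.0, 'wz': 0.0, 'dx': 0.0, 'dy': 0.825, 'dz': 0.0, 'hand': 1.0}
{'wx': 0.0, 'wy': 0.0, 'wz': 0.0, 'dx': 0.0, 'dy': 0.0, 'dz': 0.0, 'hand': 0.0}
{'wx': 0.0, 'wy': 0.0, 'wz': 0.0, 'dx': 0.0, 'dy': 0.0, 'dz': 0.0, 'hand': 0.0}
{'wx': 0.0, 'wy': 0.0, 'wz': 0.0, 'dx': 0.0, 'dy': 0.0, 'dz': 0.0, 'hand': 0.0}
{'wx': 0.0, 'wy': 0.0, 'wz': 0.0, 'dx': 0.0, 'dy': 0.0, 'dz': 0.0, 'hand': 0.0}
{'wx': 0.0, 'wy': 0.0, 'wz': 0.0, 'dx': 0.0, 'dy': 0.0, 'dz': 0.0, 'hand': 0.0}
```

Request:
{"name": "drive_tool", "arguments": {"targets": [{"wx": 0,"wy": 0,"wz": 0,"dx": 0,"dy": 0.086,"dz": 0,"hand": 1},{"wx": 0,"wy": 0,"wz": 0,"dx": 0,"dy": 0.291,"dz": 0,"hand": 1},{"wx": 0,"wy": 0,"wz": 0,"dx": 0,"dy": 0.535,"dz": 0,"hand": 1},{"wx": 0,"wy": 0,"wz": 0,"dx": 0,"dy": 0.74,"dz": 0,"hand": 1},{"wx": 0,"wy": 0,"wz": 0,"dx": 0,"dy": 0.825,"dz": 0,"hand": 1},{"wx": 0,"wy": 0,"wz": 0,"dx": 0,"dy": 0.825,"dz": 0,"hand": 1}]}}

```text
time_s: 2.7
eef_pos: [614.0, -260.3, 64.9]
eef_rot: [-1.563, 0.178, -0.175]
force: [-0.2, -0.0, -0.4]
width: 85.6
```

```bash
python3 snap.py p2 side; python3 crop.py pics/side_p2.png 290 160 390 260 6 pics/c1.png
```

```text
t 2.7 pos [ 614.  -260.3   64.9] err [-1.3 -0.4 -1.2] roterr [0.   0.05 0.14] F [-0.2 -0.  -0.4] T [ 0.02 -0.04 -0.02] w 85.6 q [ 0.57  0.71 -0.31  1.64  0.28  0.83 -0.09]
```

View pics/c1.png

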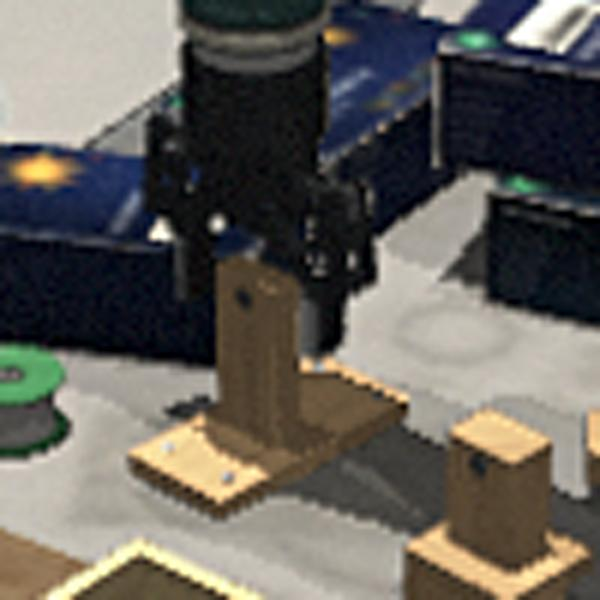

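Request:
{"name": "drive_tool", "arguments": {"targets": [{"wx": 0,"wy": 0,"wz": 0,"dx": 0,"dy": 0,"dz": 0,"hand": 0},{"wx": 0,"wy": 0,"wz": 0,"dx": 0,"dy": 0,"dz": 0,"hand": 0},{"wx": 0,"wy": 0,"wz": 0,"dx": 0,"dy": 0,"dz": 0,"hand": 0},{"wx": 0,"wy": 0,"wz": 0,"dx": 0,"dy": 0,"dz": 0,"hand": 0},{"wx": 0,"wy": 0,"wz": 0,"dx": 0,"dy": 0,"dz": 0,"hand": 0}]}}

```text
time_s: 3.38
eef_pos: [615.8, -260.0, 67.5]
eef_rot: [-1.564, 0.174, -0.177]
force: [-1.9, -0.0, 6.6]
width: 43.1
```

```bash
python3 snap.py p3 side;  python3 crop.py pics/side_p3.png 290 160 390 260 6 pics/c1.png; cat > plan2d.py <<'E'
# 2D insertion path of foot in tray coords: minimise penetration / maximise clearance
import numpy as np
from scipy.optimize import minimize
def pts(x,z,th,P):
    c,s=np.cos(th),np.sin(th); P=np.asarray(P,float); return np.c_[x+P[:,0]*c-P[:,1]*s, z+P[:,0]*s+P[:,1]*c]
def seg(p,a,b):
    ab=b-a; t=np.clip(((p-a)@ab)/(ab@ab),0,1); return np.linalg.norm(p-a-t[:,None]*ab,axis=1)
foot=[np.array([[-73,0],[73,0],[73,14],[-73,14]]),np.array([[-19,14],[1,14],[1,110],[-19,110]])]
obs=[np.array([[-120,-20],[120,-20],[120,0],[-120,0]]),np.array([[-98,-20],[-89,-20],[-89,34],[-98,34]]),np.array([[89,-20],[98,-20],[98,34],[89,34]]),np.array([[-98,28],[-45,28],[-45,34],[-98,34]])]
def sd(A,B):
    best=-1e9
    for P,Q in((A,B),(B,A)):
        for i in range(4):
            e=P[(i+1)%4]-P[i]; n=np.array([e[1],-e[0]])/np.linalg.norm(e)
            best=max(best,((Q-P[i])@n).min())
    if best<=0: return best
    d=1e9
    for P,Q in((A,B),(B,A)):
        for i in range(4): d=min(d,seg(Q,P[i],P[(i+1)%4]).min())
    return d
def clr(x,z,th):
    return min(sd(pts(x,z,th,f),o) for f in foot for o in obs)
if __name__=="__main__":
    # for each theta, best clearance over x,z for path continuity: list feasible band
    for deg in range(0,36,3):
        th=np.radians(deg); b=[]
        for x in range(-30,60,2):
            for z in range(0,110,2):
                b.append((clr(x,z,th),x,z))
        b=np.array(b); 
        # lowest feasible z with clr>=1.5
        f=b[b[:,0]>=1.5]; i=f[:,2].argmin() if len(f) else 0
        print(deg,"lowest",f[i] if len(f) else None, "max clr under z<45",b[b[:,2]<45][b[b[:,2]<45][:,0].argmax()])
E
python3 plan2d.py
```

```text
t 3.38 pos [ 615.8 -260.    67.5] err [ 0.5 -0.1  1.5] roterr [-0.03 -0.02 -0.1 ] F [-1.9 -0.   6.6] T [ 0.06  0.29 -0.04] w 43.1 q [ 0.57  0.71 -0.31  1.64  0.28  0.83 -0.09]
0 lowest [  2. -14.   2.] max clr under z<45 [ 10. -30.  44.]
3 lowest [  2.17947519 -12.           6.        ] max clr under z<45 [12.5507572 40.        44.       ]
6 lowest [  2.36942218 -12.          10.        ] max clr under z<45 [14.6489998 44.        44.       ]
9 lowest [  2.58028405 -12.          14.        ] max clr under z<45 [16.6035654 46.        44.       ]
12 lowest [  2.6425618 -12.         18.       ] max clr under z<45 [18.30585533 48.         44.        ]
15 lowest [ 1.88949772 -6.         22.        ] max clr under z<45 [19.75320102 50.         44.        ]
18 lowest [ 1.80787778  0.         26.        ] max clr under z<45 [21.26010176 50.         44.        ]
21 lowest [ 1.83913968  0.         28.        ] max clr under z<45 [17.83913968 48.         44.        ]
24 lowest [ 2.27591368  4.         32.        ] max clr under z<45 [14.30822506 42.         44.        ]
27 lowest [ 2.02546329  6.         36.        ] max clr under z<45 [10.85869352 38.         44.        ]
30 lowest [ 1.5  4.  38. ] max clr under z<45 [ 7.5 26.  44. ]
33 lowest [ 2.03520283  6.         42.        ] max clr under z<45 [ 4.24135044 14.         44.        ]
```

View pics/c1.png

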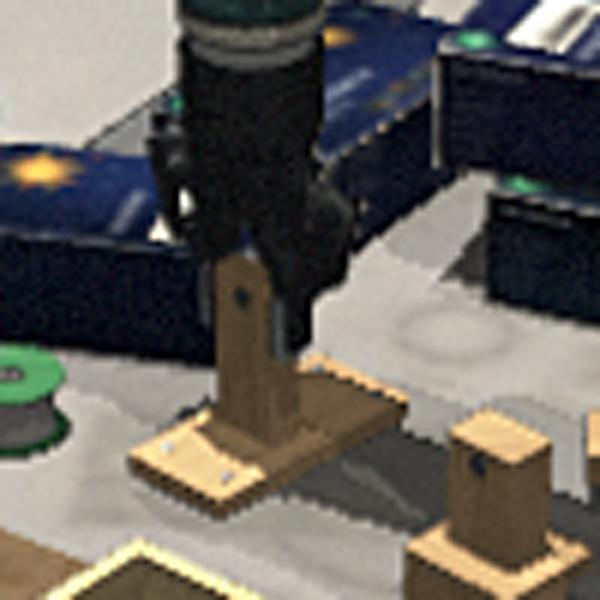

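```bash
cat > plan3.py <<'E'
from plan2d import *
import heapq
xs=np.arange(-16,51,2);zs=np.arange(1,116,3);ts=np.arange(0,31,2)
G=np.array([[[clr(x,z,np.radians(t)) for t in ts] for z in zs] for x in xs])
np.save("G.npy",G)
s=(list(xs).index(20),len(zs)-1,13); g=(list(xs).index(-14),0,0)
D={s:0};pr={};h=[(0,s)]
while h:
    d,u=heapq.heappop(h)
    if u==g:break
    if d>D[u]:continue
    for a in(-1,0,1):
        for b in(-1,0,1):
            for c in(-1,0,1):
                v=(u[0]+a,u[1]+b,u[2]+c)
                if (a,b,c)==(0,0,0) or min(v)<0 or v[0]>=len(xs) or v[1]>=len(zs) or v[2]>=len(ts):continue
                k=G[v]
                if k<0.4:continue
                nd=d+np.sqrt(4*a*a+9*b*b+9*c*c)*(1+30/k**2+ (0.0 if k>5 else 0))
                if nd<D.get(v,1e18):D[v]=nd;pr[v]=u;heapq.heappush(h,(nd,v))
p=[g]
while p[-1]!=s:p.append(pr[p[-1]])
for u in p[::-1]:print(xs[u[0]],zs[u[1]],ts[u[2]],round(G[u],1))
E
time python3 plan3.py
```

```text
20 115 26 49.0
22 112 26 46.0
24 109 26 43.1
26 106 26 40.4
28 103 26 37.7
30 100 26 35.3
32 97 26 33.0
34 94 26 31.0
36 91 26 29.4
38 88 26 28.0
38 85 26 25.8
38 82 26 23.6
38 79 26 21.7
38 76 26 20.1
38 73 26 18.7
38 70 26 17.4
38 67 26 16.1
38 64 26 14.8
38 61 26 13.4
38 58 26 12.1
38 55 26 11.4
38 52 26 11.3
36 49 26 9.3
34 46 26 7.4
32 43 26 6.9
30 40 26 8.0
28 37 24 7.3
26 34 22 6.7
24 34 22 6.3
22 31 20 6.0
20 28 18 5.4
18 25 16 4.9
16 22 14 4.3
14 22 12 4.1
12 19 10 4.8
10 16 8 5.5
8 13 6 5.4
6 10 4 4.9
4 10 2 5.7
2 7 0 7.0
0 7 0 7.0
-2 7 0 7.0
-4 7 0 7.0
-6 7 0 7.0
-8 7 0 7.0
-10 7 0 6.0
-12 4 0 4.0
-14 4 0 2.0
-14 1 0 1.0
real	2m3.985s
user	2m4.023s
sys	0m0.254s
```

```bash
python3 - <<'E'
from pl import *
C=cmd(); print(C.round(2))
B=C.copy(); B[2,3]=236
rows(path(C,B,5)+[B],0)
E
```

```text
[[ 9.7000e-01  0.0000e+00  2.2000e-01  6.1531e+02]
 [-2.2000e-01  0.0000e+00  9.7000e-01 -2.5983e+02]
 [ 0.0000e+00 -1.0000e+00  0.0000e+00  6.6090e+01]
 [ 0.0000e+00  0.0000e+00  0.0000e+00  1.0000e+00]]
{'wx': 0.0, 'wy': 0.0, 'wz': 0.0, 'dx': 0.0, 'dy': -0.088, 'dz': 0.0, 'hand': 0.0}
{'wx': 0.0, 'wy': 0.0, 'wz': 0.0, 'dx': 0.0, 'dy': -0.299, 'dz': 0.0, 'hand': 0.0}
{'wx': 0.0, 'wy': 0.0, 'wz': 0.0, 'dx': 0.0, 'dy': -0.551, 'dz': 0.0, 'hand': 0.0}
{'wx': 0.0, 'wy': 0.0, 'wz': 0.0, 'dx': 0.0, 'dy': -0.761, 'dz': 0.0, 'hand': 0.0}
{'wx': 0.0, 'wy': 0.0, 'wz': 0.0, 'dx': 0.0, 'dy': -0.85, 'dz': 0.0, 'hand': 0.0}
{'wx': 0.0, 'wy': 0.0, 'wz': 0.0, 'dx': 0.0, 'dy': -0.85, 'dz': 0.0, 'hand': 0.0}
```

Request:
{"name": "drive_tool", "arguments": {"targets": [{"wx": 0,"wy": 0,"wz": 0,"dx": 0,"dy": -0.088,"dz": 0,"hand": 0},{"wx": 0,"wy": 0,"wz": 0,"dx": 0,"dy": -0.299,"dz": 0,"hand": 0},{"wx": 0,"wy": 0,"wz": 0,"dx": 0,"dy": -0.551,"dz": 0,"hand": 0},{"wx": 0,"wy": 0,"wz": 0,"dx": 0,"dy": -0.761,"dz": 0,"hand": 0},{"wx": 0,"wy": 0,"wz": 0,"dx": 0,"dy": -0.85,"dz": 0,"hand": 0},{"wx": 0,"wy": 0,"wz": 0,"dx": 0,"dy": -0.85,"dz": 0,"hand": 0}]}}

```text
time_s: 4.18
eef_pos: [615.5, -259.8, 237.0]
eef_rot: [-1.564, 0.174, -0.177]
force: [0.9, 1.2, -3.1]
width: 43.7
```

```bash
cat >> pl.py <<'E'
TR=Tm(544.8,17.8,np.radians(-98.75),20)
def footTCP(x,z,tilt,u=-9.0,h=66.3,y=0,tr=None):
    """TCP pose for foot origin at tray (x,y,z), tilt deg toe-down; tool at foot coords (u,0,h)"""
    tr=TR if tr is None else tr
    t=np.radians(tilt); c,s=np.cos(t),np.sin(t)
    p=tf(tr,np.array([[x+u*c-h*s,y,z+u*s+h*c]]))[0]
    yaw=np.degrees(np.arctan2(tr[1,0],tr[0,0]))
    return TM(p,yaw+90,-tilt)
E
python3 snap.py p4; python3 crop.py pics/side_p4.png 290 110 390 220 5.4 pics/c1.png;python3 - <<'E'
from pl import *
B=footTCP(20,115,0); print(B.round(2)); C=cmd(); 
mid=TM(C[:3,3]+.5*(B[:3,3]-C[:3,3])+[0,0,8],-10.8)
rows(path(C,mid,4),0); print(); rows(path(cmd(),B,4)+[B]*2,0)
E
```

```text
t 4.17 pos [ 615.5 -259.8  237. ] err [0.2 0.1 0.9] roterr [-0.03 -0.02 -0.1 ] F [ 0.9  1.2 -3.1] T [-0.01 -0.    0.  ] w 43.7 q [ 0.6   0.53 -0.36  1.53  0.2   1.12 -0.03]
[[ 9.9000e-01  0.0000e+00  1.5000e-01  5.4313e+02]
 [-1.5000e-01  0.0000e+00  9.9000e-01  6.9300e+00]
 [ 0.0000e+00 -1.0000e+00  0.0000e+00  2.0130e+02]
 [ 0.0000e+00  0.0000e+00  0.0000e+00  1.0000e+00]]
{'wx': 0.0, 'wy': -0.002, 'wz': 0.0, 'dx': -0.051, 'dy': 0.007, 'dz': 0.095, 'hand': 0.0}
{'wx': 0.0, 'wy': -0.006, 'wz': 0.0, 'dx': -0.162, 'dy': 0.023, 'dz': 0.305, 'hand': 0.0}
{'wx': 0.0, 'wy': -0.01, 'wz': 0.0, 'dx': -0.273, 'dy': 0.04, 'dz': 0.515, 'hand': 0.0}
{'wx': 0.0, 'wy': -0.011, 'wz': 0.0, 'dx': -0.324, 'dy': 0.047, 'dz': 0.61, 'hand': 0.0}

{'wx': 0.0, 'wy': -0.002, 'wz': 0.0, 'dx': -0.047, 'dy': 0.02, 'dz': 0.097, 'hand': 0.0}
{'wx': 0.0, 'wy': -0.006, 'wz': 0.0, 'dx': -0.152, 'dy': 0.063, 'dz': 0.311, 'hand': 0.0}
{'wx': 0.0, 'wy': -0.01, 'wz': 0.0, 'dx': -0.256, 'dy': 0.107, 'dz': 0.524, 'hand': 0.0}
{'wx': 0.0, 'wy': -0.012, 'wz': 0.0, 'dx': -0.303, 'dy': 0.127, 'dz': 0.621, 'hand': 0.0}
{'wx': 0.0, 'wy': -0.012, 'wz': 0.0, 'dx': -0.303, 'dy': 0.127, 'dz': 0.621, 'hand': 0.0}
{'wx': 0.0, 'wy': -0.012, 'wz': 0.0, 'dx': -0.303, 'dy': 0.127, 'dz': 0.621, 'hand': 0.0}
```

View pics/c1.png

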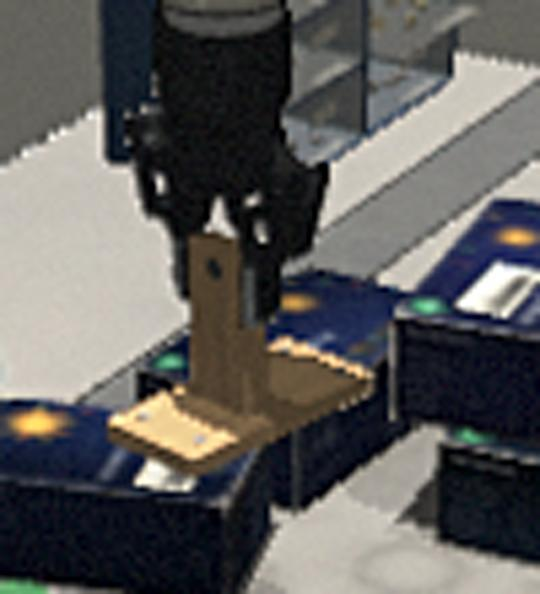

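Request:
{"name": "drive_tool", "arguments": {"targets": [{"wx": 0,"wy": -0.002,"wz": 0,"dx": -0.051,"dy": 0.007,"dz": 0.095,"hand": 0},{"wx": 0,"wy": -0.006,"wz": 0,"dx": -0.162,"dy": 0.023,"dz": 0.305,"hand": 0},{"wx": 0,"wy": -0.01,"wz": 0,"dx": -0.273,"dy": 0.04,"dz": 0.515,"hand": 0},{"wx": 0,"wy": -0.011,"wz": 0,"dx": -0.324,"dy": 0.047,"dz": 0.61,"hand": 0}]}}

```text
time_s: 4.78
eef_pos: [577.3, -121.3, 225.4]
eef_rot: [-1.564, 0.147, -0.142]
force: [0.6, -0.0, -2.3]
width: 43.6
```

Request:
{"name": "drive_tool", "arguments": {"targets": [{"wx": 0,"wy": -0.002,"wz": 0,"dx": -0.047,"dy": 0.02,"dz": 0.097,"hand": 0},{"wx": 0,"wy": -0.006,"wz": 0,"dx": -0.152,"dy": 0.063,"dz": 0.311,"hand": 0},{"wx": 0,"wy": -0.01,"wz": 0,"dx": -0.256,"dy": 0.107,"dz": 0.524,"hand": 0},{"wx": 0,"wy": -0.012,"wz": 0,"dx": -0.303,"dy": 0.127,"dz": 0.621,"hand": 0},{"wx": 0,"wy": -0.012,"wz": 0,"dx": -0.303,"dy": 0.127,"dz": 0.621,"hand": 0},{"wx": 0,"wy": -0.012,"wz": 0,"dx": -0.303,"dy": 0.127,"dz": 0.621,"hand": 0}]}}

```text
time_s: 5.52
eef_pos: [543.6, 5.0, 201.3]
eef_rot: [-1.568, 0.121, -0.122]
force: [0.4, -0.2, -1.0]
width: 43.7
```

```bash
python3 snap.py p5; python3 crop.py pics/side_p5.png 240 180 360 310 4.6 pics/c1.png;  python3 crop.py pics/top_p5.png 200 190 330 290 6 pics/c2.png
```

```text
t 5.53 pos [543.6   5.  201.3] err [ 0.5 -1.9 -0. ] roterr [-0.06  0.14 -0.04] F [ 0.4 -0.2 -1. ] T [-0.02  0.03  0.01] w 43.7 q [ 0.31  0.37 -0.47  1.87  0.21  0.95 -0.41]
```

View pics/c1.png

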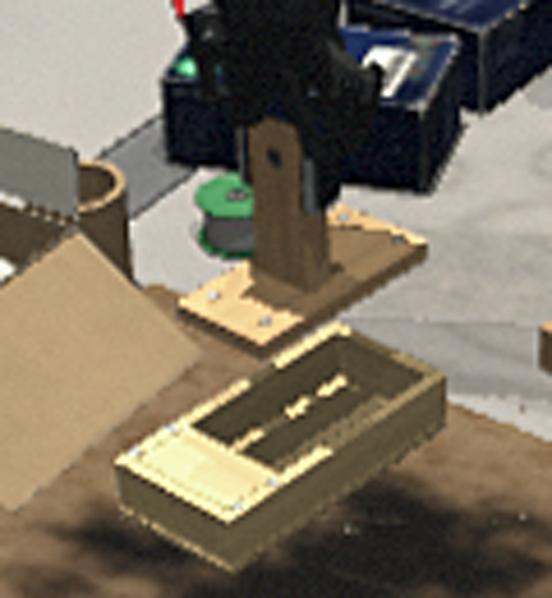

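View pics/c2.png

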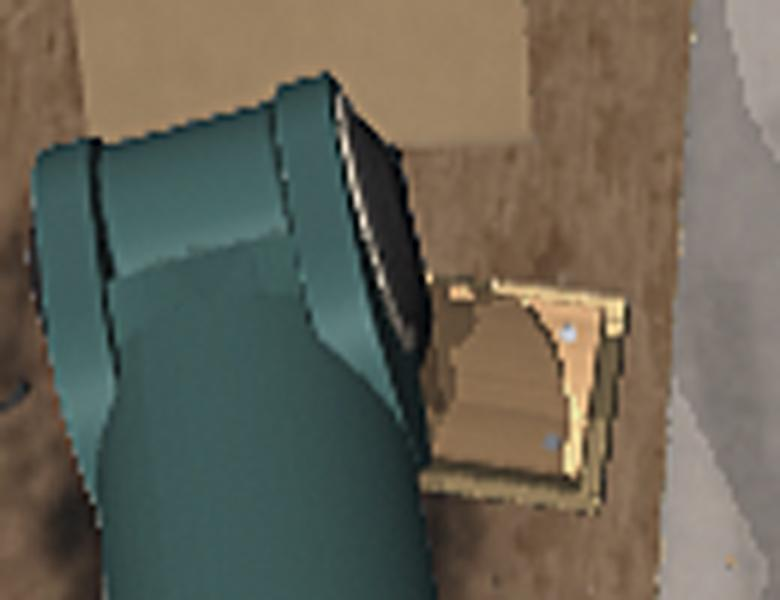

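```bash
cat > ov.py <<'E'
import sys
from pl import *
def overlay(n,img,roi,k,M,boxes,extra=[],out="pics/ov.png"):
    x0,y0,x1,y1=roi; im=cv2.resize(img[y0:y1,x0:x1],None,fx=k,fy=k,interpolation=cv2.INTER_CUBIC)
    E=[(0,1),(0,2),(0,4),(1,3),(1,5),(2,3),(2,6),(3,7),(4,5),(4,6),(5,7),(6,7)]
    for MM,bs,col in [(M,boxes,(0,0,255))]+extra:
        for b in bs:
            q=(proj(n,tf(MM,b))-[x0,y0]+.5)*k
            for i,j in E: cv2.line(im,tuple(np.round(q[i]).astype(int)),tuple(np.round(q[j]).astype(int)),col,1,cv2.LINE_AA)
    cv2.imwrite(out,im)
def footM(Mt,u=-9.,h=66.3):
    # tool pose -> foot pose: tool x=foot y, tool y=-foot z, tool z=-foot x
    A=np.eye(4); A[:3,:3]=np.array([[0,1,0],[0,0,-1],[-1,0,0]],float)  # columns: foot axes in tool
    M=Mt@A; M[:3,3]=M[:3,3]-M[:3,:3]@np.array([u,0,h]); return M
TOPF=[box(-98,98,-47,47,34,34.1),box(-45,89,-38,38,34,34.1)]
E
python3 - <<'E'
from ov import *
M=cmd(); M[:3,3]=[543.6,5.0,201.3]
for n,roi,k in(("side",(240,180,360,310),4.6),("top",(200,190,330,290),6)):
    overlay(n,cv2.imread(f"pics/{n}_p5.png"),roi,k,footM(M),FOOT,[(TR,TOPF,(255,0,0))],f"pics/ov_{n}.png")
E
```

```text
(no output)
```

View pics/ov_side.png

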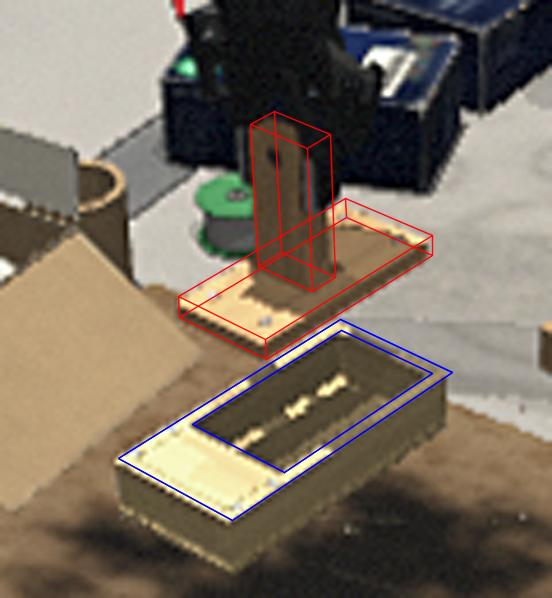

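View pics/ov_top.png

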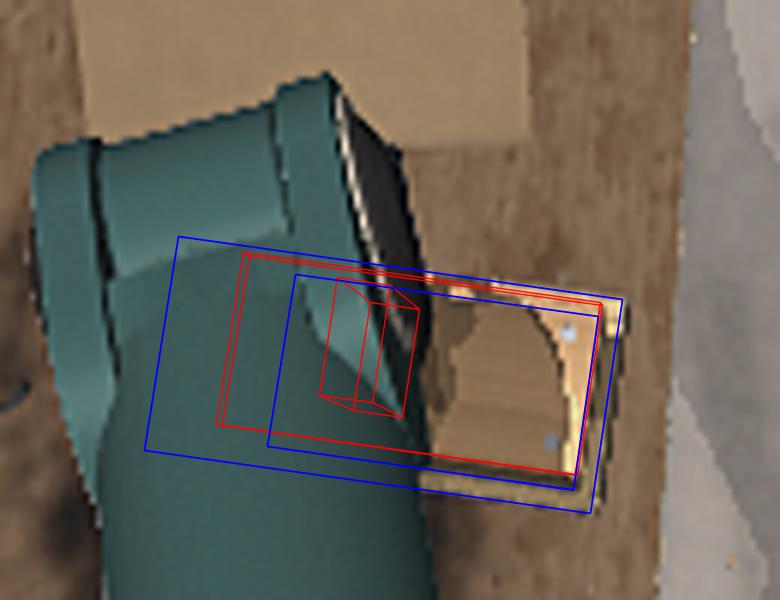

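```bash
python3 - <<'E'
from ov import *
M=cmd(); M[:3,3]=[543.6,5.0,201.3]
overlay("side",cv2.imread(f"pics/side_p5.png"),(275,218,340,265),12,footM(M),FOOT[:1],[],f"pics/ov_side.png")
overlay("top",cv2.imread(f"pics/top_p5.png"),(265,230,315,280),12,footM(M),FOOT[:1],[(TR,TOPF,(255,0,0))],f"pics/ov_top.png")
E
```

```text
(no output)
```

View pics/ov_side.png

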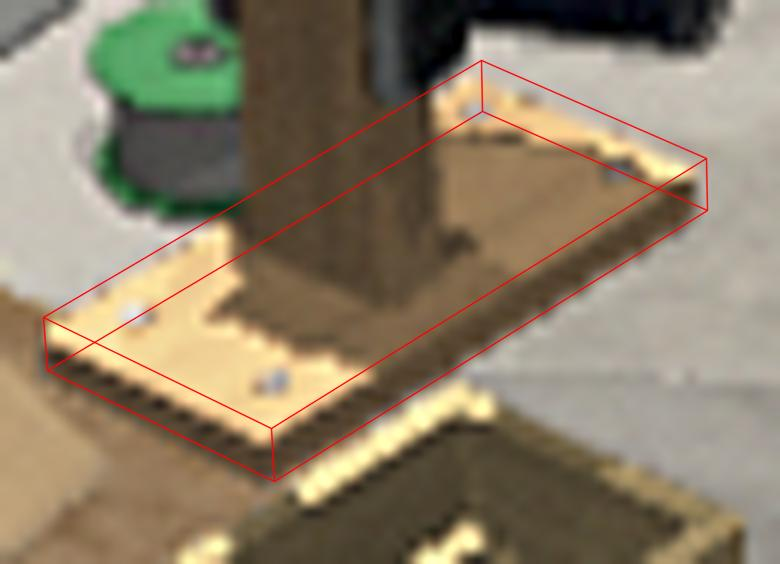

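View pics/ov_top.png

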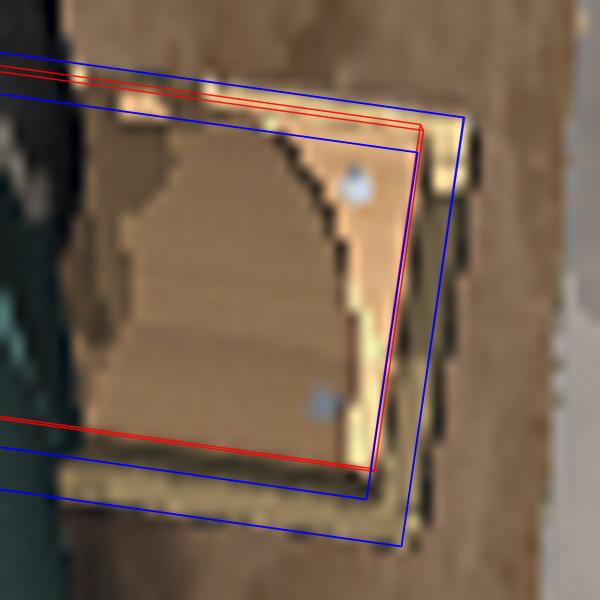

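```bash
sed -i 's/^TR=.*/TR=Tm(544.8,15.6,np.radians(-98.75),20)/' pl.py; python3 - <<'E'
from pl import *
def seq(a,b,n): return [footTCP(*(np.array(a)+(np.array(b)-a)*i/n)) for i in range(1,n+1)]
P=seq((20,115,0),(38,88,26),5); rows(P+[P[-1]]*2,0); print()
P=seq((38,88,26),(38,52,26),3); rows(P+[P[-1]]*2,0)
E
```

```text
{'wx': -0.029, 'wy': 0.0, 'wz': 0.0, 'dx': 0.002, 'dy': 0.032, 'dz': 0.001, 'hand': 0.0}
{'wx': -0.058, 'wy': 0.0, 'wz': 0.0, 'dx': 0.002, 'dy': 0.068, 'dz': 0.012, 'hand': 0.0}
{'wx': -0.087, 'wy': 0.0, 'wz': 0.0, 'dx': 0.002, 'dy': 0.105, 'dz': 0.023, 'hand': 0.0}
{'wx': -0.116, 'wy': 0.0, 'wz': 0.0, 'dx': 0.002, 'dy': 0.146, 'dz': 0.032, 'hand': 0.0}
{'wx': -0.144, 'wy': 0.0, 'wz': 0.0, 'dx': 0.002, 'dy': 0.188, 'dz': 0.04, 'hand': 0.0}
{'wx': -0.144, 'wy': 0.0, 'wz': 0.0, 'dx': 0.002, 'dy': 0.188, 'dz': 0.04, 'hand': 0.0}
{'wx': -0.144, 'wy': 0.0, 'wz': 0.0, 'dx': 0.002, 'dy': 0.188, 'dz': 0.04, 'hand': 0.0}

{'wx': 0.0, 'wy': 0.0, 'wz': 0.0, 'dx': 0.0, 'dy': 0.054, 'dz': 0.026, 'hand': 0.0}
{'wx': 0.0, 'wy': 0.0, 'wz': 0.0, 'dx': 0.0, 'dy': 0.108, 'dz': 0.053, 'hand': 0.0}
{'wx': 0.0, 'wy': 0.0, 'wz': 0.0, 'dx': 0.0, 'dy': 0.162, 'dz': 0.079, 'hand': 0.0}
{'wx': 0.0, 'wy': 0.0, 'wz': 0.0, 'dx': 0.0, 'dy': 0.162, 'dz': 0.079, 'hand': 0.0}
{'wx': 0.0, 'wy': 0.0, 'wz': 0.0, 'dx': 0.0, 'dy': 0.162, 'dz': 0.079, 'hand': 0.0}
```

Request:
{"name": "drive_tool", "arguments": {"targets": [{"wx": -0.029,"wy": 0,"wz": 0,"dx": 0.002,"dy": 0.032,"dz": 0.001,"hand": 0},{"wx": -0.058,"wy": 0,"wz": 0,"dx": 0.002,"dy": 0.068,"dz": 0.012,"hand": 0},{"wx": -0.087,"wy": 0,"wz": 0,"dx": 0.002,"dy": 0.105,"dz": 0.023,"hand": 0},{"wx": -0.116,"wy": 0,"wz": 0,"dx": 0.002,"dy": 0.146,"dz": 0.032,"hand": 0},{"wx": -0.144,"wy": 0,"wz": 0,"dx": 0.002,"dy": 0.188,"dz": 0.04,"hand": 0},{"wx": -0.144,"wy": 0,"wz": 0,"dx": 0.002,"dy": 0.188,"dz": 0.04,"hand": 0},{"wx": -0.144,"wy": 0,"wz": 0,"dx": 0.002,"dy": 0.188,"dz": 0.04,"hand": 0}]}}

```text
time_s: 6.5
eef_pos: [544.9, 13.8, 164.0]
eef_rot: [-2.018, 0.155, -0.098]
force: [-0.9, -0.7, -2.4]
width: 43.3
```

Request:
{"name": "drive_tool", "arguments": {"targets": [{"wx": 0,"wy": 0,"wz": 0,"dx": 0,"dy": 0.054,"dz": 0.026,"hand": 0},{"wx": 0,"wy": 0,"wz": 0,"dx": 0,"dy": 0.108,"dz": 0.053,"hand": 0},{"wx": 0,"wy": 0,"wz": 0,"dx": 0,"dy": 0.162,"dz": 0.079,"hand": 0},{"wx": 0,"wy": 0,"wz": 0,"dx": 0,"dy": 0.162,"dz": 0.079,"hand": 0},{"wx": 0,"wy": 0,"wz": 0,"dx": 0,"dy": 0.162,"dz": 0.079,"hand": 0}]}}

```text
time_s: 7.12
eef_pos: [544.6, 15.0, 127.6]
eef_rot: [-2.019, 0.153, -0.096]
force: [0.1, -0.2, -1.6]
width: 43.1
```

```bash
python3 snap.py p6 > /tmp/o; cat /tmp/o; python3 - <<'E'
from ov import *
from station import env
M=tcpM(env.get_state())
overlay("side",cv2.imread(f"pics/side_p6.png"),(255,215,350,315),6,footM(M),FOOT,[(TR,TOPF,(255,0,0))],f"pics/ov_side.png")
overlay("top",cv2.imread(f"pics/top_p6.png"),(215,220,325,290),7,footM(M),FOOT,[(TR,TOPF,(255,0,0))],f"pics/ov_top.png")
E
```

```text
t 7.12 pos [544.6  15.  127.6] err [-0.1  0.2 -0.1] roterr [ 0.   -0.03 -0.01] F [ 0.1 -0.2 -1.6] T [ 0.65 -0.08  0.03] w 43.1 q [-0.07  0.56 -0.32  1.85  0.64  1.1  -0.91]
```

View pics/ov_side.png

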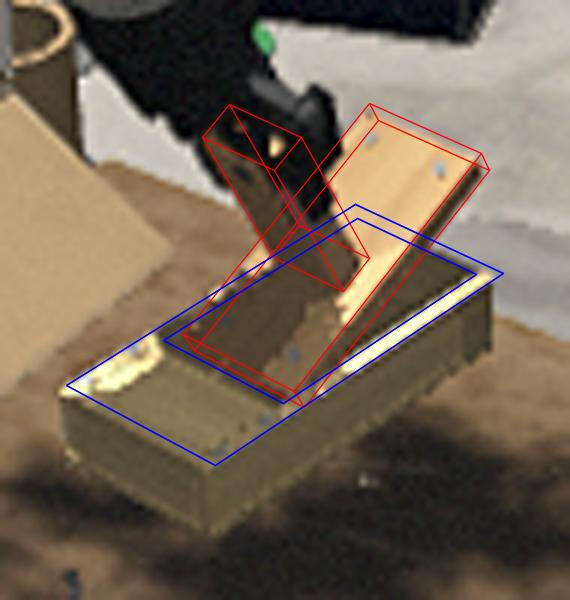

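View pics/ov_top.png

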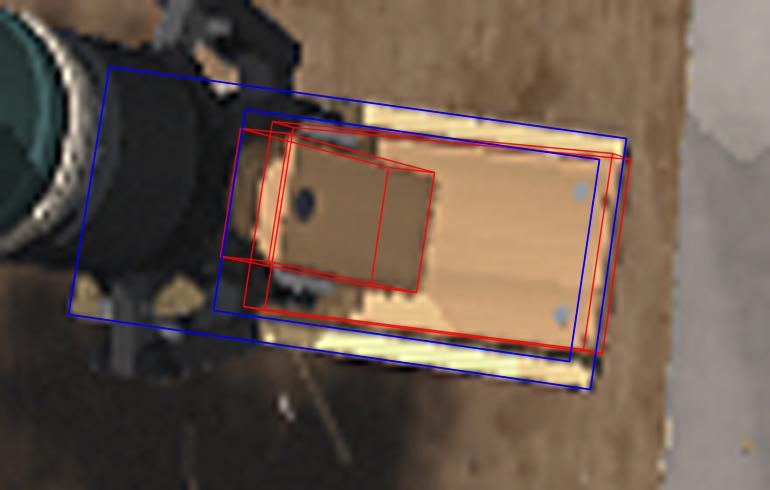

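```bash
python3 - <<'E'
from pl import *
def seq(a,b,n): return [footTCP(*(np.array(a)+(np.array(b)-a)*i/n)) for i in range(1,n+1)]
P=seq((38,52,26),(30,40,26),2)+seq((30,40,26),(22,31,20),3); rows(P+[P[-1]]*2,0)
E
```

```text
{'wx': 0.0, 'wy': 0.0, 'wz': 0.0, 'dx': 0.0, 'dy': 0.018, 'dz': 0.031, 'hand': 0.0}
{'wx': 0.0, 'wy': 0.0, 'wz': 0.0, 'dx': 0.0, 'dy': 0.037, 'dz': 0.062, 'hand': 0.0}
{'wx': 0.011, 'wy': 0.0, 'wz': 0.0, 'dx': 0.0, 'dy': 0.043, 'dz': 0.069, 'hand': 0.0}
{'wx': 0.022, 'wy': 0.0, 'wz': 0.0, 'dx': 0.0, 'dy': 0.05, 'dz': 0.076, 'hand': 0.0}
{'wx': 0.033, 'wy': 0.0, 'wz': 0.0, 'dx': 0.0, 'dy': 0.057, 'dz': 0.083, 'hand': 0.0}
{'wx': 0.033, 'wy': 0.0, 'wz': 0.0, 'dx': 0.0, 'dy': 0.057, 'dz': 0.083, 'hand': 0.0}
{'wx': 0.033, 'wy': 0.0, 'wz': 0.0, 'dx': 0.0, 'dy': 0.057, 'dz': 0.083, 'hand': 0.0}
```

Request:
{"name": "drive_tool", "arguments": {"targets": [{"wx": 0,"wy": 0,"wz": 0,"dx": 0,"dy": 0.018,"dz": 0.031,"hand": 0},{"wx": 0,"wy": 0,"wz": 0,"dx": 0,"dy": 0.037,"dz": 0.062,"hand": 0},{"wx": 0.011,"wy": 0,"wz": 0,"dx": 0,"dy": 0.043,"dz": 0.069,"hand": 0},{"wx": 0.022,"wy": 0,"wz": 0,"dx": 0,"dy": 0.05,"dz": 0.076,"hand": 0},{"wx": 0.033,"wy": 0,"wz": 0,"dx": 0,"dy": 0.057,"dz": 0.083,"hand": 0},{"wx": 0.033,"wy": 0,"wz": 0,"dx": 0,"dy": 0.057,"dz": 0.083,"hand": 0},{"wx": 0.033,"wy": 0,"wz": 0,"dx": 0,"dy": 0.057,"dz": 0.083,"hand": 0}]}}

```text
time_s: 8.1
eef_pos: [546.1, 24.6, 110.3]
eef_rot: [-1.915, 0.146, -0.102]
force: [1.1, -0.5, -1.9]
width: 43.8
```

```bash
python3 - <<'E'
from pl import *
state()
def seq(a,b,n): return [footTCP(*(np.array(a)+(np.array(b)-a)*i/n)) for i in range(1,n+1)]
P=seq((22,31,20),(14,21.5,12),3)+seq((14,21.5,12),(6,12,4.5),3); rows(P+[P[-1]]*2,0)
E
```

```text
t 8.1 pos [546.1  24.6 110.3] err [-0.2 -0.1  0.1] roterr [ 0.01  0.01 -0.01] F [ 1.1 -0.5 -1.9] T [ 0.52 -0.02  0.02] w 43.8 q [-0.01  0.56 -0.35  1.87  0.59  1.01 -0.87]
{'wx': 0.015, 'wy': 0.0, 'wz': 0.0, 'dx': 0.0, 'dy': 0.008, 'dz': 0.002, 'hand': 0.0}
{'wx': 0.03, 'wy': 0.0, 'wz': 0.0, 'dx': 0.0, 'dy': 0.017, 'dz': 0.005, 'hand': 0.0}
{'wx': 0.044, 'wy': 0.0, 'wz': 0.0, 'dx': 0.0, 'dy': 0.028, 'dz': 0.007, 'hand': 0.0}
{'wx': 0.058, 'wy': 0.0, 'wz': 0.0, 'dx': 0.0, 'dy': 0.038, 'dz': 0.01, 'hand': 0.0}
{'wx': 0.072, 'wy': 0.0, 'wz': 0.0, 'dx': 0.0, 'dy': 0.05, 'dz': 0.014, 'hand': 0.0}
{'wx': 0.086, 'wy': 0.0, 'wz': 0.0, 'dx': 0.0, 'dy': 0.062, 'dz': 0.017, 'hand': 0.0}
{'wx': 0.086, 'wy': 0.0, 'wz': 0.0, 'dx': 0.0, 'dy': 0.062, 'dz': 0.017, 'hand': 0.0}
{'wx': 0.086, 'wy': 0.0, 'wz': 0.0, 'dx': 0.0, 'dy': 0.062, 'dz': 0.017, 'hand': 0.0}
```

No contact so far; continue.

Request:
{"name": "drive_tool", "arguments": {"targets": [{"wx": 0.015,"wy": 0,"wz": 0,"dx": 0,"dy": 0.008,"dz": 0.002,"hand": 0},{"wx": 0.03,"wy": 0,"wz": 0,"dx": 0,"dy": 0.017,"dz": 0.005,"hand": 0},{"wx": 0.044,"wy": 0,"wz": 0,"dx": 0,"dy": 0.028,"dz": 0.007,"hand": 0},{"wx": 0.058,"wy": 0,"wz": 0,"dx": 0,"dy": 0.038,"dz": 0.01,"hand": 0},{"wx": 0.072,"wy": 0,"wz": 0,"dx": 0,"dy": 0.05,"dz": 0.014,"hand": 0},{"wx": 0.086,"wy": 0,"wz": 0,"dx": 0,"dy": 0.062,"dz": 0.017,"hand": 0},{"wx": 0.086,"wy": 0,"wz": 0,"dx": 0,"dy": 0.062,"dz": 0.017,"hand": 0},{"wx": 0.086,"wy": 0,"wz": 0,"dx": 0,"dy": 0.062,"dz": 0.017,"hand": 0}]}}

```text
time_s: 9.1
eef_pos: [545.9, 23.6, 97.4]
eef_rot: [-1.646, 0.125, -0.116]
force: [-0.1, 1.3, -1.7]
width: 43.4
```

```bash
python3 snap.py p7; python3 - <<'E'
from ov import *
from station import env
M=tcpM(env.get_state())
overlay("side",cv2.imread(f"pics/side_p7.png"),(255,215,350,315),6,footM(M),FOOT,[(TR,TOPF,(255,0,0))],f"pics/ov_side.png")
overlay("top",cv2.imread(f"pics/top_p7.png"),(215,220,325,290),7,footM(M),FOOT,[(TR,TOPF,(255,0,0))],f"pics/ov_top.png")
E
```

```text
t 9.1 pos [545.9  23.6  97.4] err [-0.1 -0.   0.1] roterr [ 0.    0.   -0.01] F [-0.1  1.3 -1.7] T [ 0.18 -0.03  0.01] w 43.4 q [ 0.21  0.54 -0.45  1.92  0.42  0.8  -0.65]
```

View pics/ov_side.png

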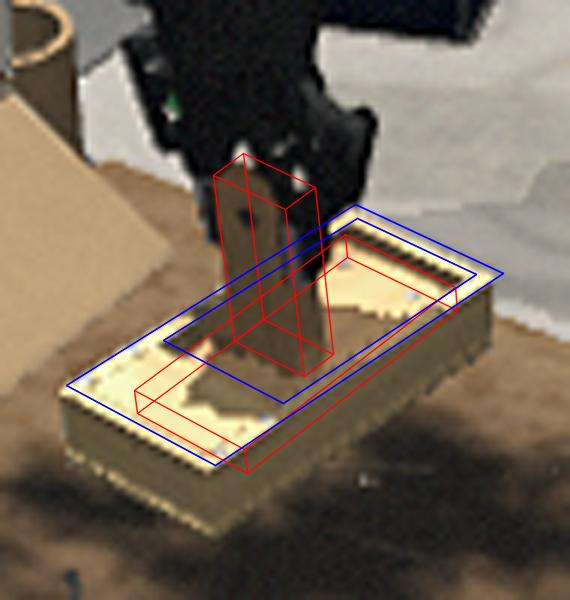

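View pics/ov_top.png

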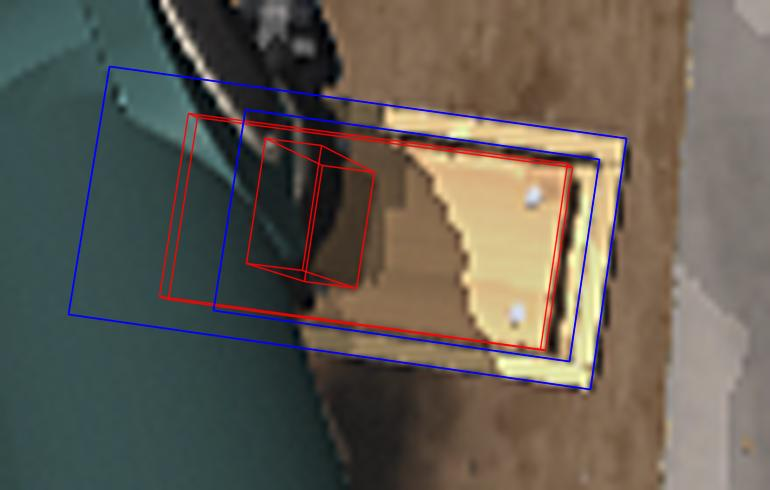

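```bash
python3 - <<'E'
from pl import *
def seq(a,b,n): return [footTCP(*(np.array(a)+(np.array(b)-a)*i/n)) for i in range(1,n+1)]
P=seq((6,12,4.5),(2,7,0),2)+seq((2,7,0),(-8,7,0),2)+seq((-8,7,0),(-11,4,0),2); rows(P+[P[-1]]*2,0)
E
```

```text
{'wx': 0.012, 'wy': 0.0, 'wz': 0.0, 'dx': 0.0, 'dy': 0.01, 'dz': -0.002, 'hand': 0.0}
{'wx': 0.025, 'wy': 0.0, 'wz': 0.0, 'dx': 0.0, 'dy': 0.02, 'dz': -0.004, 'hand': 0.0}
{'wx': 0.025, 'wy': 0.0, 'wz': 0.0, 'dx': 0.0, 'dy': 0.019, 'dz': 0.021, 'hand': 0.0}
{'wx': 0.025, 'wy': 0.0, 'wz': 0.0, 'dx': 0.0, 'dy': 0.017, 'dz': 0.046, 'hand': 0.0}
{'wx': 0.025, 'wy': 0.0, 'wz': 0.0, 'dx': 0.0, 'dy': 0.023, 'dz': 0.054, 'hand': 0.0}
{'wx': 0.025, 'wy': 0.0, 'wz': 0.0, 'dx': 0.0, 'dy': 0.03, 'dz': 0.062, 'hand': 0.0}
{'wx': 0.025, 'wy': 0.0, 'wz': 0.0, 'dx': 0.0, 'dy': 0.03, 'dz': 0.062, 'hand': 0.0}
{'wx': 0.025, 'wy': 0.0, 'wz': 0.0, 'dx': 0.0, 'dy': 0.03, 'dz': 0.062, 'hand': 0.0}
```

Request:
{"name": "drive_tool", "arguments": {"targets": [{"wx": 0.012,"wy": 0,"wz": 0,"dx": 0,"dy": 0.01,"dz": -0.002,"hand": 0},{"wx": 0.025,"wy": 0,"wz": 0,"dx": 0,"dy": 0.02,"dz": -0.004,"hand": 0},{"wx": 0.025,"wy": 0,"wz": 0,"dx": 0,"dy": 0.019,"dz": 0.021,"hand": 0},{"wx": 0.025,"wy": 0,"wz": 0,"dx": 0,"dy": 0.017,"dz": 0.046,"hand": 0},{"wx": 0.025,"wy": 0,"wz": 0,"dx": 0,"dy": 0.023,"dz": 0.054,"hand": 0},{"wx": 0.025,"wy": 0,"wz": 0,"dx": 0,"dy": 0.03,"dz": 0.062,"hand": 0},{"wx": 0.025,"wy": 0,"wz": 0,"dx": 0,"dy": 0.03,"dz": 0.062,"hand": 0},{"wx": 0.025,"wy": 0,"wz": 0,"dx": 0,"dy": 0.03,"dz": 0.062,"hand": 0}]}}

```text
time_s: 10.2
eef_pos: [547.6, 35.4, 90.3]
eef_rot: [-1.568, 0.119, -0.119]
force: [-0.7, 0.4, -1.6]
width: 43.3
```

```bash
python3 - <<'E'
from pl import *
state()
def seq(a,b,n): return [footTCP(*(np.array(a)+(np.array(b)-a)*i/n)) for i in range(1,n+1)]
P=seq((-11,4,0),(-15,3,0),4); rows(P+[P[-1]]*1,0)
E
```

```text
t 10.2 pos [547.6  35.4  90.3] err [-0.3  0.  -0.1] roterr [-0.01 -0.02  0.01] F [-0.7  0.4 -1.6] T [ 0.02 -0.04  0.01] w 43.3 q [ 0.26  0.55 -0.49  1.93  0.37  0.75 -0.59]
{'wx': 0.0, 'wy': 0.0, 'wz': 0.0, 'dx': 0.0, 'dy': 0.002, 'dz': 0.005, 'hand': 0.0}
{'wx': 0.0, 'wy': 0.0, 'wz': 0.0, 'dx': 0.0, 'dy': 0.003, 'dz': 0.01, 'hand': 0.0}
{'wx': 0.0, 'wy': 0.0, 'wz': 0.0, 'dx': 0.0, 'dy': 0.004, 'dz': 0.015, 'hand': 0.0}
{'wx': 0.0, 'wy': 0.0, 'wz': 0.0, 'dx': 0.0, 'dy': 0.005, 'dz': 0.02, 'hand': 0.0}
{'wx': 0.0, 'wy': 0.0, 'wz': 0.0, 'dx': 0.0, 'dy': 0.005, 'dz': 0.02, 'hand': 0.0}
```

Request:
{"name": "drive_tool", "arguments": {"targets": [{"wx": 0,"wy": 0,"wz": 0,"dx": 0,"dy": 0.002,"dz": 0.005,"hand": 0},{"wx": 0,"wy": 0,"wz": 0,"dx": 0,"dy": 0.003,"dz": 0.01,"hand": 0},{"wx": 0,"wy": 0,"wz": 0,"dx": 0,"dy": 0.004,"dz": 0.015,"hand": 0},{"wx": 0,"wy": 0,"wz": 0,"dx": 0,"dy": 0.005,"dz": 0.02,"hand": 0},{"wx": 0,"wy": 0,"wz": 0,"dx": 0,"dy": 0.005,"dz": 0.02,"hand": 0}]}}

```text
time_s: 10.82
eef_pos: [548.3, 39.6, 89.3]
eef_rot: [-1.568, 0.119, -0.119]
force: [-0.4, 0.0, -1.4]
width: 43.6
```

```bash
python3 - <<'E'
from pl import *
state()
def seq(a,b,n): return [footTCP(*(np.array(a)+(np.array(b)-a)*i/n)) for i in range(1,n+1)]
P=seq((-15,3,0),(-18,3,0),4); rows(P+[P[-1]]*1,0)
E
```

```text
t 10.82 pos [548.3  39.6  89.3] err [-0.2  0.2 -0. ] roterr [-0.   -0.03  0.  ] F [-0.4  0.  -1.4] T [-0.06  0.05  0.02] w 43.6 q [ 0.25  0.55 -0.49  1.93  0.37  0.75 -0.6 ]
{'wx': 0.0, 'wy': 0.0, 'wz': 0.0, 'dx': 0.0, 'dy': 0.0, 'dz': 0.004, 'hand': 0.0}
{'wx': 0.0, 'wy': 0.0, 'wz': 0.0, 'dx': 0.0, 'dy': 0.0, 'dz': 0.007, 'hand': 0.0}
{'wx': 0.0, 'wy': 0.0, 'wz': 0.0, 'dx': 0.0, 'dy': 0.0, 'dz': 0.011, 'hand': 0.0}
{'wx': 0.0, 'wy': 0.0, 'wz': 0.0, 'dx': 0.0, 'dy': 0.0, 'dz': 0.015, 'hand': 0.0}
{'wx': 0.0, 'wy': 0.0, 'wz': 0.0, 'dx': 0.0, 'dy': 0.0, 'dz': 0.015, 'hand': 0.0}
```

Request:
{"name": "drive_tool", "arguments": {"targets": [{"wx": 0,"wy": 0,"wz": 0,"dx": 0,"dy": 0,"dz": 0.004,"hand": 0},{"wx": 0,"wy": 0,"wz": 0,"dx": 0,"dy": 0,"dz": 0.007,"hand": 0},{"wx": 0,"wy": 0,"wz": 0,"dx": 0,"dy": 0,"dz": 0.011,"hand": 0},{"wx": 0,"wy": 0,"wz": 0,"dx": 0,"dy": 0,"dz": 0.015,"hand": 0},{"wx": 0,"wy": 0,"wz": 0,"dx": 0,"dy": 0,"dz": 0.015,"hand": 0}]}}

```text
time_s: 11.45
eef_pos: [548.7, 42.1, 89.3]
eef_rot: [-1.568, 0.119, -0.119]
force: [-1.2, -0.6, -2.0]
width: 43.6
```

```bash
python3 - <<'E'
from pl import *
state()
E
```

```text
t 11.45 pos [548.7  42.1  89.3] err [-0.3 -0.2 -0. ] roterr [-0.03 -0.01  0.01] F [-1.2 -0.6 -2. ] T [-0.21  0.08  0.07] w 43.6 q [ 0.25  0.55 -0.49  1.93  0.37  0.75 -0.61]
```

Request:
{"name": "drive_tool", "arguments": {"targets": [{"wx": 0,"wy": 0,"wz": 0,"dx": 0,"dy": 0,"dz": 0.004,"hand": 0},{"wx": 0,"wy": 0,"wz": 0,"dx": 0,"dy": 0,"dz": 0.008,"hand": 0},{"wx": 0,"wy": 0,"wz": 0,"dx": 0,"dy": 0,"dz": 0.012,"hand": 0},{"wx": 0,"wy": 0,"wz": 0,"dx": 0,"dy": 0,"dz": 0.012,"hand": 0}]}}

```text
time_s: 11.95
eef_pos: [548.8, 42.5, 89.3]
eef_rot: [-1.571, 0.121, -0.119]
force: [-0.4, -6.4, 0.5]
width: 43.3
```

```bash
cat >> pl.py <<'E'
def moved(dx=0,dy=0,dz=0,w=(0,0,0)):
    C=cmd(); C[:3,3]+=C[:3,:3]@(np.array([dx,dy,dz])*200); C[:3,:3]=C[:3,:3]@R.from_rotvec(np.array(w)*np.pi).as_matrix(); np.save(F,C)
E
python3 - <<'E'
from pl import *
moved(dz=.012)
state()
E
python3 snap.py p8
python3 crop.py pics/top_p8.png 215 220 325 290 7 pics/c2.png
python3 crop.py pics/side_p8.png 255 215 350 315 6 pics/c1.png
```

```text
t 11.95 pos [548.8  42.5  89.3] err [-0.5 -2.1 -0.1] roterr [-0.19  0.03  0.04] F [-0.4 -6.4  0.5] T [-1.64  0.36  0.17] w 43.3 q [ 0.24  0.55 -0.49  1.93  0.37  0.75 -0.61]
t 11.95 pos [548.8  42.5  89.3] err [-0.5 -2.1 -0.1] roterr [-0.19  0.03  0.04] F [-0.4 -6.4  0.5] T [-1.64  0.36  0.17] w 43.3 q [ 0.24  0.55 -0.49  1.93  0.37  0.75 -0.61]
```

View pics/c2.png

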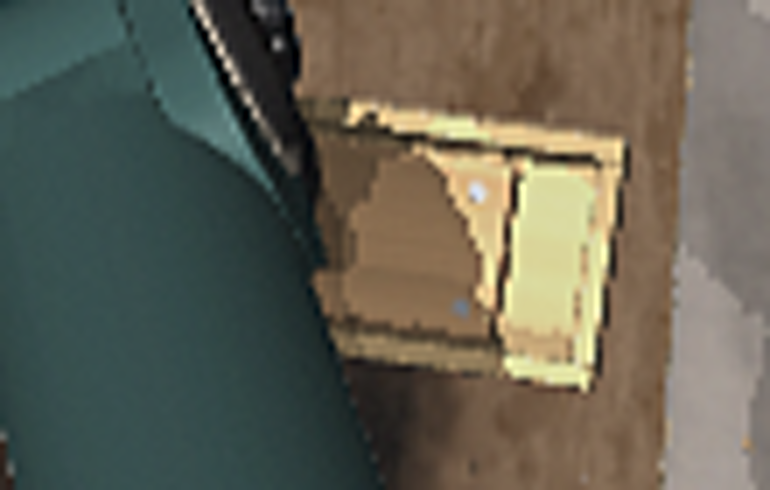

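View pics/c1.png

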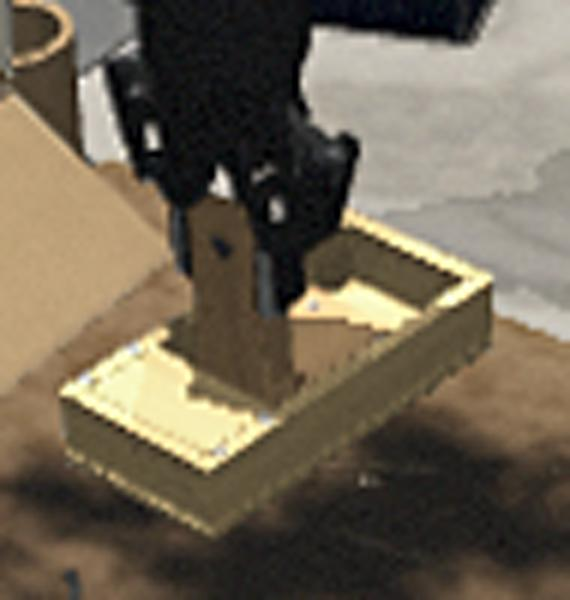

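Request:
{"name": "drive_tool", "arguments": {"targets": [{"wx": 0,"wy": 0,"wz": 0,"dx": 0,"dy": 0,"dz": -0.009,"hand": 0},{"wx": 0,"wy": 0,"wz": 0,"dx": 0,"dy": 0.006,"dz": -0.009,"hand": 0},{"wx": 0,"wy": 0,"wz": 0,"dx": 0,"dy": 0.012,"dz": -0.009,"hand": 0},{"wx": 0,"wy": 0,"wz": 0,"dx": 0,"dy": 0.017,"dz": -0.009,"hand": 0},{"wx": 0,"wy": 0,"wz": 0,"dx": 0,"dy": 0.017,"dz": -0.009,"hand": 0}]}}

```text
time_s: 12.68
eef_pos: [548.7, 42.1, 87.9]
eef_rot: [-1.57, 0.12, -0.12]
force: [-8.1, -6.9, 17.3]
width: 43.3
```

```bash
python3 - <<'E'
from pl import *
moved(dz=-.009,dy=.017)
state()
E
```

```text
t 12.68 pos [548.7  42.1  87.9] err [-0.3 -0.8  1.9] roterr [-0.14  0.02 -0.  ] F [-8.1 -6.9 17.3] T [-1.34  1.57  0.12] w 43.3 q [ 0.24  0.56 -0.49  1.93  0.37  0.75 -0.61]
```

Request:
{"name": "drive_tool", "arguments": {"targets": [{"wx": 0,"wy": 0,"wz": 0,"dx": 0,"dy": -0.007,"dz": -0.004,"hand": 0},{"wx": 0,"wy": 0,"wz": 0,"dx": 0,"dy": -0.007,"dz": -0.004,"hand": 1},{"wx": 0,"wy": 0,"wz": 0,"dx": 0,"dy": -0.007,"dz": -0.004,"hand": 1},{"wx": 0,"wy": 0,"wz": 0,"dx": 0,"dy": -0.007,"dz": -0.004,"hand": 1},{"wx": 0,"wy": 0,"wz": 0,"dx": 0,"dy": -0.007,"dz": -0.004,"hand": 1}]}}

```text
time_s: 13.3
eef_pos: [548.7, 42.5, 87.2]
eef_rot: [-1.567, 0.119, -0.119]
force: [0.2, 0.6, 0.6]
width: 85.6
```

```bash
python3 - <<'E'
from pl import *
moved(dz=-.004,dy=-.007)
state()
C=cmd(); B=C.copy(); B[2,3]+=120; rows(path(C,B,4),1)
# hook grasp target
print()
hk=np.array([424.0,-346.5]); 
H=TM([hk[0],hk[1],200],-64.5+90)
C=cmd(); print(C[:3,3])
for f in (.5,1): 
    d=TM(C[:3,3]+f*(H[:3,3]-C[:3,3]),-8.75+f*34.25); print(C[:3,:3].T@(d[:3,3]-C[:3,3])/200)
E
```

```text
t 13.3 pos [548.7  42.5  87.2] err [-0.2  0.4 -0.1] roterr [ 0.02 -0.03  0.  ] F [0.2 0.6 0.6] T [-0.04  0.03  0.01] w 85.6 q [ 0.25  0.56 -0.49  1.93  0.37  0.75 -0.61]
{'wx': 0.0, 'wy': 0.0, 'wz': 0.0, 'dx': 0.0, 'dy': -0.094, 'dz': 0.0, 'hand': 1.0}
{'wx': 0.0, 'wy': 0.0, 'wz': 0.0, 'dx': 0.0, 'dy': -0.3, 'dz': 0.0, 'hand': 1.0}
{'wx': 0.0, 'wy': 0.0, 'wz': 0.0, 'dx': 0.0, 'dy': -0.506, 'dz': 0.0, 'hand': 1.0}
{'wx': 0.0, 'wy': 0.0, 'wz': 0.0, 'dx': 0.0, 'dy': -0.6, 'dz': 0.0, 'hand': 1.0}

[548.91078854  42.08394371 207.36368099]
[-0.16174006  0.0184092  -1.0075174 ]
[-0.32348012  0.0368184  -2.01503481]
```

Request:
{"name": "drive_tool", "arguments": {"targets": [{"wx": 0,"wy": 0,"wz": 0,"dx": 0,"dy": -0.094,"dz": 0,"hand": 1},{"wx": 0,"wy": 0,"wz": 0,"dx": 0,"dy": -0.3,"dz": 0,"hand": 1},{"wx": 0,"wy": 0,"wz": 0,"dx": 0,"dy": -0.506,"dz": 0,"hand": 1},{"wx": 0,"wy": 0,"wz": 0,"dx": 0,"dy": -0.6,"dz": 0,"hand": 1}]}}

```text
time_s: 13.8
eef_pos: [549.9, 42.6, 210.8]
eef_rot: [-1.567, 0.115, -0.123]
force: [0.5, -0.1, -0.0]
width: 85.4
```

```bash
python3 - <<'E'
from pl import *
def lin(A,B,n): 
    return path(A,B,n)
a0,a1=-8.75,25.5
C=cmd(); H=TM([424,-347.5,190],a1)
def at(f): return TM(C[:3,3]*(1-f)+H[:3,3]*f,a0+f*(a1-a0))
fs=[.05,.17,.29,.40,.46]
rows([at(f) for f in fs],1);print()
fs=[.58,.70,.82,.91]
rows([at(f) for f in fs],1);print()
D=TM([424,-347.5,46],a1)
P=[at(.97),at(1)]+[TM([424,-347.5,z],a1) for z in(160,115,75,52,46,46)]
rows(P,1)
E
```

```text
{'wx': 0.0, 'wy': -0.009, 'wz': 0.0, 'dx': -0.016, 'dy': 0.004, 'dz': -0.101, 'hand': 1.0}
{'wx': 0.0, 'wy': -0.032, 'wz': 0.0, 'dx': -0.055, 'dy': 0.015, 'dz': -0.343, 'hand': 1.0}
{'wx': 0.0, 'wy': -0.055, 'wz': 0.0, 'dx': -0.094, 'dy': 0.025, 'dz': -0.586, 'hand': 1.0}
{'wx': 0.0, 'wy': -0.076, 'wz': 0.0, 'dx': -0.129, 'dy': 0.035, 'dz': -0.808, 'hand': 1.0}
{'wx': 0.0, 'wy': -0.087, 'wz': 0.0, 'dx': -0.148, 'dy': 0.04, 'dz': -0.929, 'hand': 1.0}

{'wx': 0.0, 'wy': -0.023, 'wz': 0.0, 'dx': -0.103, 'dy': 0.01, 'dz': -0.223, 'hand': 1.0}
{'wx': 0.0, 'wy': -0.046, 'wz': 0.0, 'dx': -0.206, 'dy': 0.021, 'dz': -0.446, 'hand': 1.0}
{'wx': 0.0, 'wy': -0.069, 'wz': 0.0, 'dx': -0.309, 'dy': 0.031, 'dz': -0.669, 'hand': 1.0}
{'wx': 0.0, 'wy': -0.086, 'wz': 0.0, 'dx': -0.386, 'dy': 0.039, 'dz': -0.836, 'hand': 1.0}

{'wx': 0.0, 'wy': -0.011, 'wz': 0.0, 'dx': -0.079, 'dy': 0.005, 'dz': -0.094, 'hand': 1.0}
{'wx': 0.0, 'wy': -0.017, 'wz': 0.0, 'dx': -0.119, 'dy': 0.008, 'dz': -0.141, 'hand': 1.0}
{'wx': 0.0, 'wy': -0.017, 'wz': 0.0, 'dx': -0.119, 'dy': 0.158, 'dz': -0.141, 'hand': 1.0}
{'wx': 0.0, 'wy': -0.017, 'wz': 0.0, 'dx': -0.119, 'dy': 0.383, 'dz': -0.141, 'hand': 1.0}
{'wx': 0.0, 'wy': -0.017, 'wz': 0.0, 'dx': -0.119, 'dy': 0.583, 'dz': -0.141, 'hand': 1.0}
{'wx': 0.0, 'wy': -0.017, 'wz': 0.0, 'dx': -0.119, 'dy': 0.698, 'dz': -0.141, 'hand': 1.0}
{'wx': 0.0, 'wy': -0.017, 'wz': 0.0, 'dx': -0.119, 'dy': 0.728, 'dz': -0.141, 'hand': 1.0}
{'wx': 0.0, 'wy': -0.017, 'wz': 0.0, 'dx': -0.119, 'dy': 0.728, 'dz': -0.141, 'hand': 1.0}
```

Request:
{"name": "drive_tool", "arguments": {"targets": [{"wx": 0,"wy": -0.009,"wz": 0,"dx": -0.016,"dy": 0.004,"dz": -0.101,"hand": 1},{"wx": 0,"wy": -0.032,"wz": 0,"dx": -0.055,"dy": 0.015,"dz": -0.343,"hand": 1},{"wx": 0,"wy": -0.055,"wz": 0,"dx": -0.094,"dy": 0.025,"dz": -0.586,"hand": 1},{"wx": 0,"wy": -0.076,"wz": 0,"dx": -0.129,"dy": 0.035,"dz": -0.808,"hand": 1},{"wx": 0,"wy": -0.087,"wz": 0,"dx": -0.148,"dy": 0.04,"dz": -0.929,"hand": 1}]}}

```text
time_s: 14.42
eef_pos: [490.0, -139.7, 199.2]
eef_rot: [-1.569, -0.093, 0.095]
force: [-0.5, -0.7, 0.4]
width: 85.4
```

Request:
{"name": "drive_tool", "arguments": {"targets": [{"wx": 0,"wy": -0.023,"wz": 0,"dx": -0.103,"dy": 0.01,"dz": -0.223,"hand": 1},{"wx": 0,"wy": -0.046,"wz": 0,"dx": -0.206,"dy": 0.021,"dz": -0.446,"hand": 1},{"wx": 0,"wy": -0.069,"wz": 0,"dx": -0.309,"dy": 0.031,"dz": -0.669,"hand": 1},{"wx": 0,"wy": -0.086,"wz": 0,"dx": -0.386,"dy": 0.039,"dz": -0.836,"hand": 1}]}}

```text
time_s: 14.92
eef_pos: [433.7, -314.5, 191.5]
eef_rot: [-1.549, -0.307, 0.308]
force: [0.5, 0.2, 0.2]
width: 85.4
```

```bash
python3 snap.py p9; python3 - <<'E'
from ov import *
T1=TR.copy(); Fm=TR@Tm(-16,0,0)
for n,roi,k in(("side",(255,215,350,315),6),("top",(215,220,325,290),7)):
    overlay(n,cv2.imread(f"pics/{n}_p9.png"),roi,k,Fm,FOOT,[(TR,TOPF,(255,0,0))],f"pics/ov_{n}.png")
E
python3 crop.py pics/side_p9.png 340 150 460 260 6 pics/c1.png
```

```text
t 14.93 pos [ 433.7 -314.5  191.5] err [  9.8  33.1 145.5] roterr [0.01 3.05 0.04] F [0.5 0.2 0.2] T [-0.01 -0.01 -0.04] w 85.4 q [ 1.02  0.39 -0.55  1.89  0.25  0.93  0.74]
```

View pics/ov_side.png

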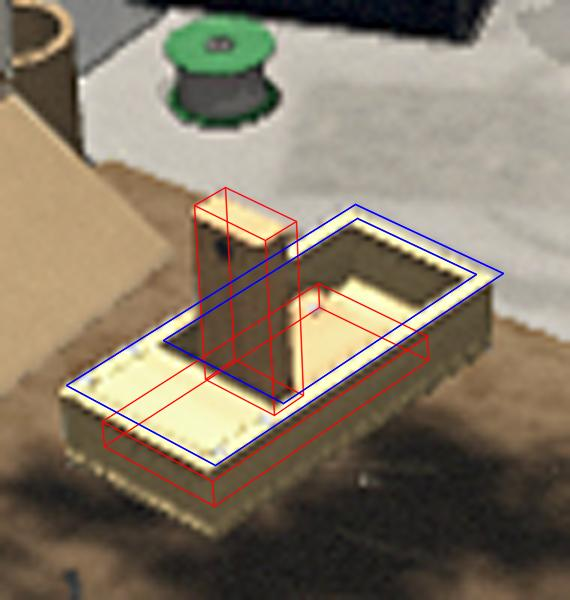

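View pics/ov_top.png

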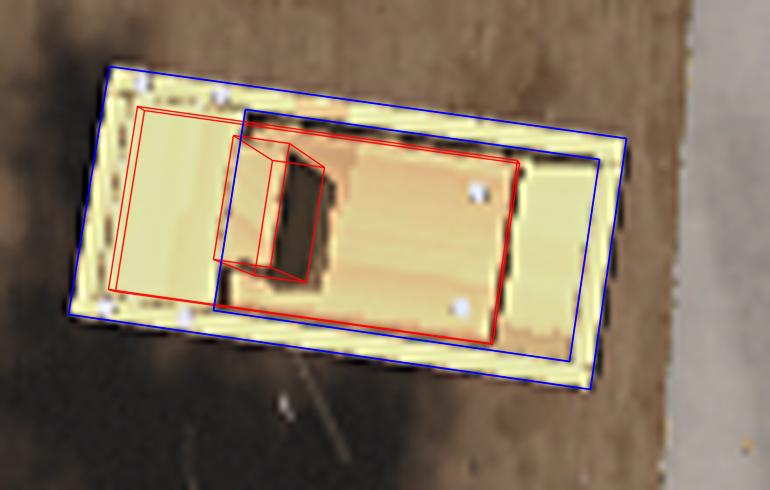

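View pics/c1.png

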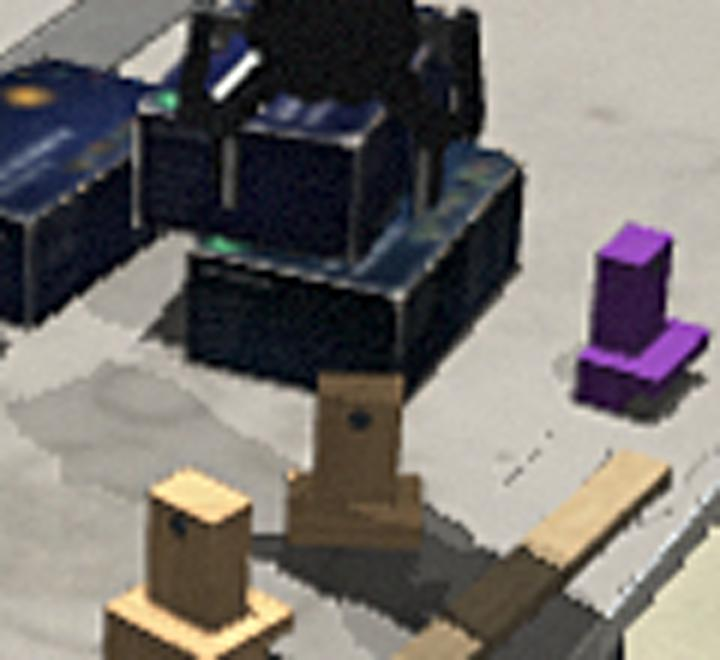

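Request:
{"name": "drive_tool", "arguments": {"targets": [{"wx": 0,"wy": -0.011,"wz": 0,"dx": -0.079,"dy": 0.005,"dz": -0.094,"hand": 1},{"wx": 0,"wy": -0.017,"wz": 0,"dx": -0.119,"dy": 0.008,"dz": -0.141,"hand": 1},{"wx": 0,"wy": -0.017,"wz": 0,"dx": -0.119,"dy": 0.158,"dz": -0.141,"hand": 1},{"wx": 0,"wy": -0.017,"wz": 0,"dx": -0.119,"dy": 0.383,"dz": -0.141,"hand": 1},{"wx": 0,"wy": -0.017,"wz": 0,"dx": -0.119,"dy": 0.583,"dz": -0.141,"hand": 1},{"wx": 0,"wy": -0.017,"wz": 0,"dx": -0.119,"dy": 0.698,"dz": -0.141,"hand": 1},{"wx": 0,"wy": -0.017,"wz": 0,"dx": -0.119,"dy": 0.728,"dz": -0.141,"hand": 1},{"wx": 0,"wy": -0.017,"wz": 0,"dx": -0.119,"dy": 0.728,"dz": -0.141,"hand": 1}]}}

```text
time_s: 16.02
eef_pos: [424.3, -347.2, 46.3]
eef_rot: [-1.542, -0.35, 0.349]
force: [-0.1, 0.1, 0.1]
width: 85.4
```

```bash
python3 snap.py p10; python3 - <<'E'
from ov import *
Hm=Tm(424,-347.5,np.radians(-64.5))
for n,roi,k in(("side",(375,190,430,255),9),("top",(370,260,440,330),8)):
    overlay(n,cv2.imread(f"pics/{n}_p10.png"),roi,k,Hm,HOOK,[],f"pics/ov_{n}.png")
E
```

```text
t 16.02 pos [ 424.3 -347.2   46.3] err [0.4 0.4 0.4] roterr [-0.   -0.04 -0.02] F [-0.1  0.1  0.1] T [-0.01  0.02  0.05] w 85.4 q [ 0.98  0.61 -0.45  1.95  0.41  0.67  0.72]
```

View pics/ov_side.png

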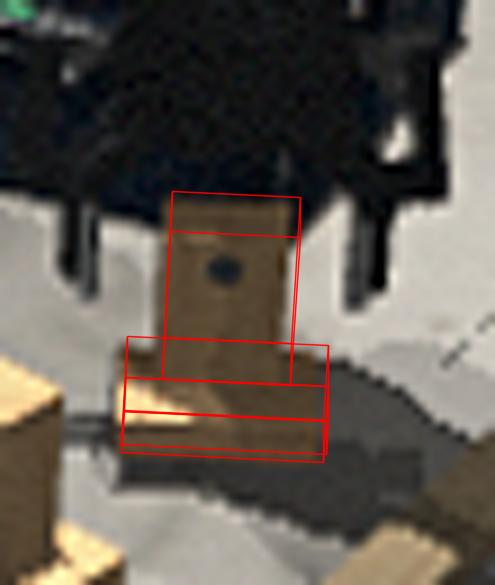

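View pics/ov_top.png

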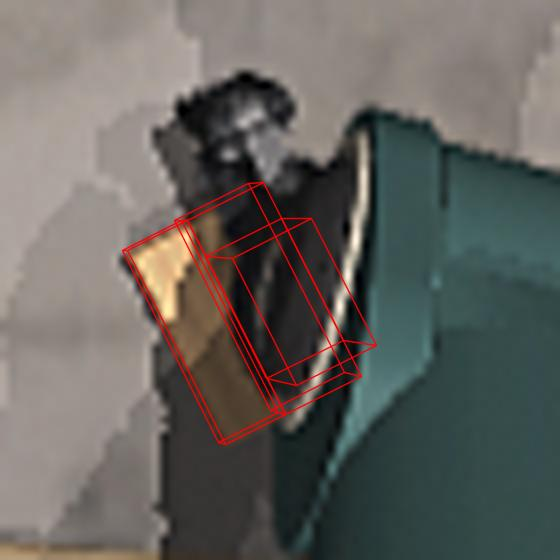

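Request:
{"name": "drive_tool", "arguments": {"targets": [{"wx": 0,"wy": 0,"wz": 0,"dx": 0,"dy": 0,"dz": 0,"hand": 0},{"wx": 0,"wy": 0,"wz": 0,"dx": 0,"dy": 0,"dz": 0,"hand": 0},{"wx": 0,"wy": 0,"wz": 0,"dx": 0,"dy": 0,"dz": 0,"hand": 0},{"wx": 0,"wy": 0,"wz": 0,"dx": 0,"dy": 0,"dz": 0,"hand": 0},{"wx": 0,"wy": 0,"wz": 0,"dx": 0,"dy": 0,"dz": 0,"hand": 0}]}}

```text
time_s: 16.75
eef_pos: [424.3, -347.9, 46.6]
eef_rot: [-1.544, -0.35, 0.349]
force: [-0.2, 0.8, 5.2]
width: 43.3
```

```bash
cat >> pl.py <<'E'
def partTCP(x,z,h,u=0,y=0,dyaw=0):
    p=tf(TR,np.array([[x+u,y,z+h]]))[0]; return TM(p,-8.75+dyaw)
E
python3 - <<'E'
from pl import *
s,_=state()
a0,a1=25.5,-8.75
C=cmd()
P=[TM([C[0,3],C[1,3],z],a0) for z in(56,90,140,185)]
rows(P,0);print()
A=cmd(); B=partTCP(74.5,75,47)
print(B.round(1))
B[2,3]=A[2,3]
def at(f): return TM(A[:3,3]*(1-f)+B[:3,3]*f,a0+f*(a1-a0))
rows([at(f) for f in (.06,.19,.33,.45,.52)],0);print()
rows([at(f) for f in (.65,.78,.9,.97,1)]+[partTCP(74.5,75,47)]*2,0)
E
```

```text
t 16.75 pos [ 424.3 -347.9   46.6] err [ 0.3 -0.4  0.6] roterr [-0.07 -0.02 -0.01] F [-0.2  0.8  5.2] T [-0.    0.32 -0.03] w 43.3 q [ 0.98  0.61 -0.45  1.95  0.41  0.67  0.72]
{'wx': 0.0, 'wy': 0.0, 'wz': 0.0, 'dx': 0.0, 'dy': -0.05, 'dz': 0.0, 'hand': 0.0}
{'wx': 0.0, 'wy': 0.0, 'wz': 0.0, 'dx': 0.0, 'dy': -0.22, 'dz': 0.0, 'hand': 0.0}
{'wx': 0.0, 'wy': 0.0, 'wz': 0.0, 'dx': 0.0, 'dy': -0.47, 'dz': 0.0, 'hand': 0.0}
{'wx': 0.0, 'wy': 0.0, 'wz': 0.0, 'dx': 0.0, 'dy': -0.695, 'dz': 0.0, 'hand': 0.0}

[[ 1.000e+00  0.000e+00  2.000e-01  5.335e+02]
 [-2.000e-01  0.000e+00  1.000e+00 -5.800e+01]
 [ 0.000e+00 -1.000e+00  0.000e+00  1.420e+02]
 [ 0.000e+00  0.000e+00  0.000e+00  1.000e+00]]
{'wx': 0.0, 'wy': 0.011, 'wz': 0.0, 'dx': 0.067, 'dy': 0.0, 'dz': 0.064, 'hand': 0.0}
{'wx': 0.0, 'wy': 0.036, 'wz': 0.0, 'dx': 0.212, 'dy': 0.0, 'dz': 0.203, 'hand': 0.0}
{'wx': 0.0, 'wy': 0.063, 'wz': 0.0, 'dx': 0.369, 'dy': 0.0, 'dz': 0.353, 'hand': 0.0}
{'wx': 0.0, 'wy': 0.086, 'wz': 0.0, 'dx': 0.503, 'dy': 0.0, 'dz': 0.482, 'hand': 0.0}
{'wx': 0.0, 'wy': 0.099, 'wz': 0.0, 'dx': 0.581, 'dy': 0.0, 'dz': 0.557, 'hand': 0.0}

{'wx': 0.0, 'wy': 0.025, 'wz': 0.0, 'dx': 0.096, 'dy': 0.0, 'dz': 0.177, 'hand': 0.0}
{'wx': 0.0, 'wy': 0.049, 'wz': 0.0, 'dx': 0.192, 'dy': 0.0, 'dz': 0.354, 'hand': 0.0}
{'wx': 0.0, 'wy': 0.072, 'wz': 0.0, 'dx': 0.28, 'dy': 0.0, 'dz': 0.517, 'hand': 0.0}
{'wx': 0.0, 'wy': 0.086, 'wz': 0.0, 'dx': 0.331, 'dy': 0.0, 'dz': 0.613, 'hand': 0.0}
{'wx': 0.0, 'wy': 0.091, 'wz': 0.0, 'dx': 0.354, 'dy': 0.0, 'dz': 0.653, 'hand': 0.0}
{'wx': 0.0, 'wy': 0.091, 'wz': 0.0, 'dx': 0.354, 'dy': 0.215, 'dz': 0.653, 'hand': 0.0}
{'wx': 0.0, 'wy': 0.091, 'wz': 0.0, 'dx': 0.354, 'dy': 0.215, 'dz': 0.653, 'hand': 0.0}
```

Request:
{"name": "drive_tool", "arguments": {"targets": [{"wx": 0,"wy": 0,"wz": 0,"dx": 0,"dy": -0.05,"dz": 0,"hand": 0},{"wx": 0,"wy": 0,"wz": 0,"dx": 0,"dy": -0.22,"dz": 0,"hand": 0},{"wx": 0,"wy": 0,"wz": 0,"dx": 0,"dy": -0.47,"dz": 0,"hand": 0},{"wx": 0,"wy": 0,"wz": 0,"dx": 0,"dy": -0.695,"dz": 0,"hand": 0}]}}

```text
time_s: 17.25
eef_pos: [423.6, -347.1, 186.6]
eef_rot: [-1.542, -0.349, 0.35]
force: [0.7, -0.4, -1.4]
width: 43.5
```

Request:
{"name": "drive_tool", "arguments": {"targets": [{"wx": 0,"wy": 0.011,"wz": 0,"dx": 0.067,"dy": 0,"dz": 0.064,"hand": 0},{"wx": 0,"wy": 0.036,"wz": 0,"dx": 0.212,"dy": 0,"dz": 0.203,"hand": 0},{"wx": 0,"wy": 0.063,"wz": 0,"dx": 0.369,"dy": 0,"dz": 0.353,"hand": 0},{"wx": 0,"wy": 0.086,"wz": 0,"dx": 0.503,"dy": 0,"dz": 0.482,"hand": 0},{"wx": 0,"wy": 0.099,"wz": 0,"dx": 0.581,"dy": 0,"dz": 0.557,"hand": 0}]}}

```text
time_s: 17.88
eef_pos: [481.0, -194.4, 185.2]
eef_rot: [-1.568, -0.106, 0.106]
force: [0.2, -0.2, -0.3]
width: 43.3
```

Request:
{"name": "drive_tool", "arguments": {"targets": [{"wx": 0,"wy": 0.025,"wz": 0,"dx": 0.096,"dy": 0,"dz": 0.177,"hand": 0},{"wx": 0,"wy": 0.049,"wz": 0,"dx": 0.192,"dy": 0,"dz": 0.354,"hand": 0},{"wx": 0,"wy": 0.072,"wz": 0,"dx": 0.28,"dy": 0,"dz": 0.517,"hand": 0},{"wx": 0,"wy": 0.086,"wz": 0,"dx": 0.331,"dy": 0,"dz": 0.613,"hand": 0},{"wx": 0,"wy": 0.091,"wz": 0,"dx": 0.354,"dy": 0,"dz": 0.653,"hand": 0},{"wx": 0,"wy": 0.091,"wz": 0,"dx": 0.354,"dy": 0.215,"dz": 0.653,"hand": 0},{"wx": 0,"wy": 0.091,"wz": 0,"dx": 0.354,"dy": 0.215,"dz": 0.653,"hand": 0}]}}

```text
time_s: 18.75
eef_pos: [530.6, -58.8, 139.5]
eef_rot: [-1.568, 0.125, -0.114]
force: [0.2, 0.6, -0.1]
width: 43.7
```

```bash
python3 snap.py p11; python3 - <<'E'
from ov import *
from station import env
M=tcpM(env.get_state())
Hm=footM(M,0,47)
for n,roi,k in(("side",(265,195,350,300),6),("top",(245,220,325,290),9)):
    overlay(n,cv2.imread(f"pics/{n}_p11.png"),roi,k,Hm,HOOK,[(TR,TOPF,(255,0,0))],f"pics/ov_{n}.png")
E
```

```text
t 18.75 pos [530.6 -58.8 139.5] err [-3.  -0.7 -2.4] roterr [-0.04  0.01  0.39] F [ 0.2  0.6 -0.1] T [-0.    0.05  0.03] w 43.7 q [ 0.45  0.45 -0.5   1.93  0.29  0.83 -0.36]
```

View pics/ov_side.png

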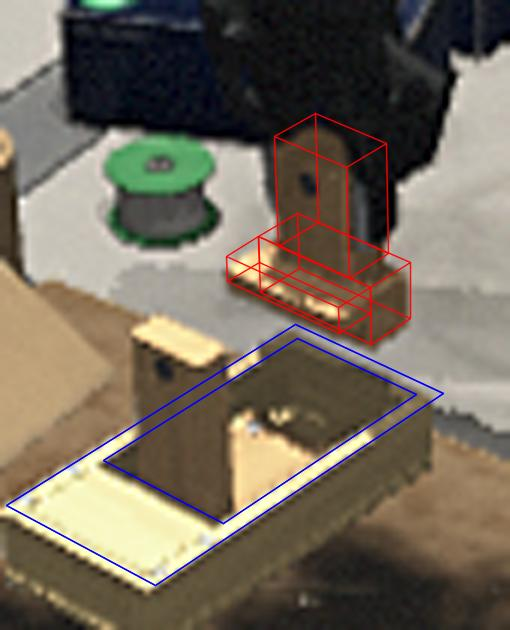

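View pics/ov_top.png

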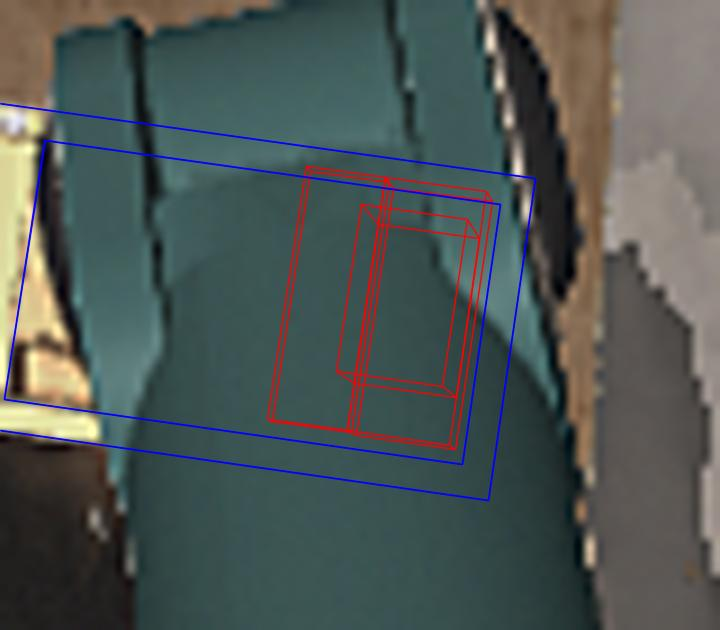

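```bash
python3 snap.py p12 side; python3 - <<'E'
from ov import *
from station import env
M=tcpM(env.get_state())
Hm=footM(M,0,47)
overlay("side",cv2.imread(f"pics/side_p12.png"),(295,205,345,275),8.5,Hm,HOOK[:2],[(TR,TOPF,(255,0,0))],f"pics/ov_side.png")
E
```

```text
t 18.85 pos [533.3 -58.6 142.4] err [-0.2 -0.5  0.4] roterr [-0.    0.03  0.03] F [ 0.1  0.1 -1.3] T [-0.04 -0.02 -0.01] w 43.3 q [ 0.45  0.45 -0.5   1.93  0.29  0.83 -0.36]
```

View pics/ov_side.png

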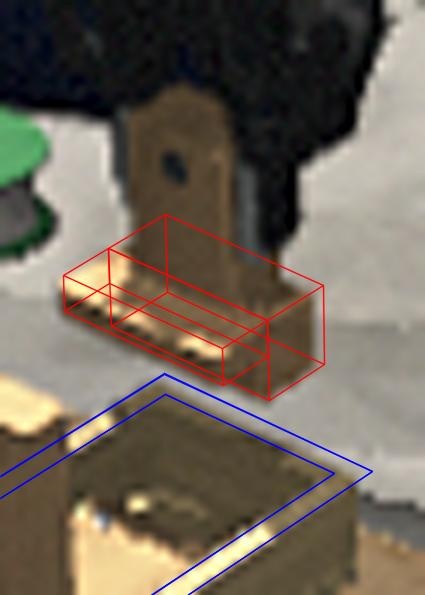

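```bash
python3 - <<'E'
from pl import *
K=dict(h=47,y=0.5)
P=[partTCP(71.7,z,**K) for z in (68,54,43,40,40)]
rows(P,0);print()
P=[partTCP(71.7,z,**K) for z in (37,33,29,26,26)]
rows(P,0)
E
```

```text
{'wx': 0.0, 'wy': 0.0, 'wz': 0.0, 'dx': 0.002, 'dy': 0.035, 'dz': 0.014, 'hand': 0.0}
{'wx': 0.0, 'wy': 0.0, 'wz': 0.0, 'dx': 0.002, 'dy': 0.105, 'dz': 0.014, 'hand': 0.0}
{'wx': 0.0, 'wy': 0.0, 'wz': 0.0, 'dx': 0.002, 'dy': 0.16, 'dz': 0.014, 'hand': 0.0}
{'wx': 0.0, 'wy': 0.0, 'wz': 0.0, 'dx': 0.002, 'dy': 0.175, 'dz': 0.014, 'hand': 0.0}
{'wx': 0.0, 'wy': 0.0, 'wz': 0.0, 'dx': 0.002, 'dy': 0.175, 'dz': 0.014, 'hand': 0.0}

{'wx': 0.0, 'wy': 0.0, 'wz': 0.0, 'dx': 0.0, 'dy': 0.015, 'dz': 0.0, 'hand': 0.0}
{'wx': 0.0, 'wy': 0.0, 'wz': 0.0, 'dx': 0.0, 'dy': 0.035, 'dz': 0.0, 'hand': 0.0}
{'wx': 0.0, 'wy': 0.0, 'wz': 0.0, 'dx': 0.0, 'dy': 0.055, 'dz': 0.0, 'hand': 0.0}
{'wx': 0.0, 'wy': 0.0, 'wz': 0.0, 'dx': 0.0, 'dy': 0.07, 'dz': 0.0, 'hand': 0.0}
{'wx': 0.0, 'wy': 0.0, 'wz': 0.0, 'dx': 0.0, 'dy': 0.07, 'dz': 0.0, 'hand': 0.0}
```

Request:
{"name": "drive_tool", "arguments": {"targets": [{"wx": 0,"wy": 0,"wz": 0,"dx": 0.002,"dy": 0.035,"dz": 0.014,"hand": 0},{"wx": 0,"wy": 0,"wz": 0,"dx": 0.002,"dy": 0.105,"dz": 0.014,"hand": 0},{"wx": 0,"wy": 0,"wz": 0,"dx": 0.002,"dy": 0.16,"dz": 0.014,"hand": 0},{"wx": 0,"wy": 0,"wz": 0,"dx": 0.002,"dy": 0.175,"dz": 0.014,"hand": 0},{"wx": 0,"wy": 0,"wz": 0,"dx": 0.002,"dy": 0.175,"dz": 0.014,"hand": 0}]}}

```text
time_s: 19.52
eef_pos: [534.1, -55.2, 106.5]
eef_rot: [-1.567, 0.119, -0.118]
force: [0.1, 0.2, -1.0]
width: 43.2
```

```bash
python3 snap.py p13 side;python3 crop.py pics/side_p13.png 285 205 345 280 8 pics/c1.png
```

```text
t 19.52 pos [534.1 -55.2 106.5] err [-0.3  0.2 13.6] roterr [ 0.   -0.03  0.04] F [ 0.1  0.2 -1. ] T [-0.01 -0.   -0.03] w 43.2 q [ 0.42  0.5  -0.48  1.95  0.33  0.76 -0.39]
```

View pics/c1.png

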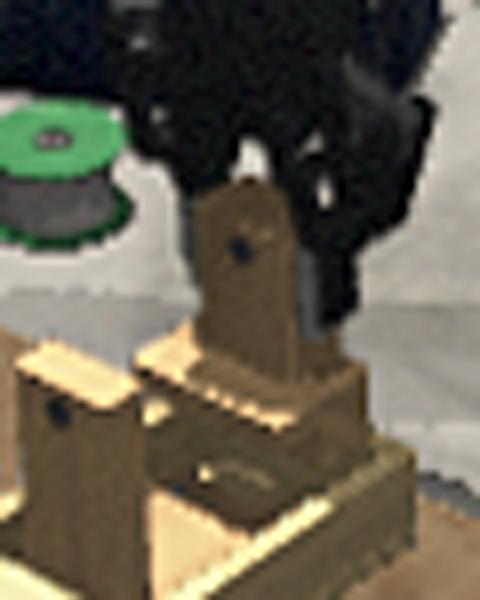

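Looks well aligned; descend.

Request:
{"name": "drive_tool", "arguments": {"targets": [{"wx": 0,"wy": 0,"wz": 0,"dx": 0,"dy": 0.015,"dz": 0,"hand": 0},{"wx": 0,"wy": 0,"wz": 0,"dx": 0,"dy": 0.035,"dz": 0,"hand": 0},{"wx": 0,"wy": 0,"wz": 0,"dx": 0,"dy": 0.055,"dz": 0,"hand": 0},{"wx": 0,"wy": 0,"wz": 0,"dx": 0,"dy": 0.07,"dz": 0,"hand": 0},{"wx": 0,"wy": 0,"wz": 0,"dx": 0,"dy": 0.07,"dz": 0,"hand": 0}]}}

```text
time_s: 20.2
eef_pos: [534.0, -55.2, 92.6]
eef_rot: [-1.567, 0.119, -0.118]
force: [0.3, -0.0, -1.0]
width: 43.7
```

```bash
python3 snap.py p14 side;python3 crop.py pics/side_p14.png 285 205 345 280 8 pics/c1.png
```

```text
t 20.2 pos [534.  -55.2  92.6] err [-0.4  0.2 -0.3] roterr [-0.   -0.03  0.03] F [ 0.3 -0.  -1. ] T [-0.01 -0.03  0.02] w 43.7 q [ 0.41  0.52 -0.47  1.96  0.34  0.74 -0.41]
```

View pics/c1.png

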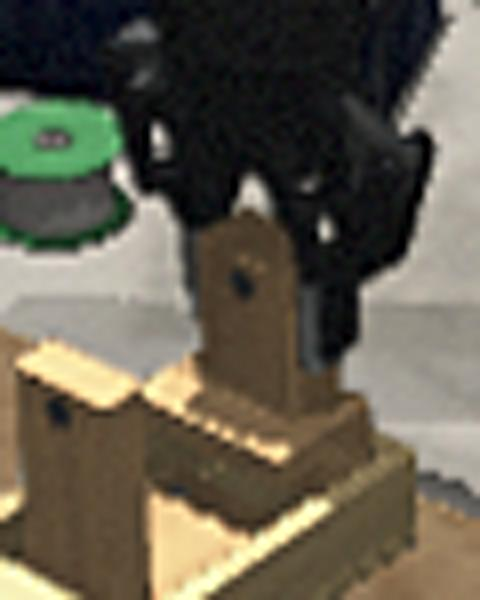

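Request:
{"name": "drive_tool", "arguments": {"targets": [{"wx": 0,"wy": 0,"wz": 0,"dx": 0,"dy": 0.02,"dz": 0,"hand": 0},{"wx": 0,"wy": 0,"wz": 0,"dx": 0,"dy": 0.04,"dz": 0,"hand": 0},{"wx": 0,"wy": 0,"wz": 0,"dx": 0,"dy": 0.055,"dz": 0,"hand": 0},{"wx": 0,"wy": 0,"wz": 0,"dx": 0,"dy": 0.07,"dz": 0,"hand": 0},{"wx": 0,"wy": 0,"wz": 0,"dx": 0,"dy": 0.07,"dz": 0,"hand": 0}]}}

```text
time_s: 20.88
eef_pos: [534.0, -55.3, 78.6]
eef_rot: [-1.567, 0.119, -0.118]
force: [0.3, -0.3, -0.5]
width: 43.4
```

```bash
python3 - <<'E'
from pl import *
moved(dy=.07); state()
E
```

```text
t 20.88 pos [534.  -55.3  78.6] err [-0.4  0.1 -0.3] roterr [-0.   -0.02  0.04] F [ 0.3 -0.3 -0.5] T [ 0.01 -0.03 -0.02] w 43.4 q [ 0.4   0.55 -0.46  1.96  0.36  0.71 -0.42]
```

Request:
{"name": "drive_tool", "arguments": {"targets": [{"wx": 0,"wy": 0,"wz": 0,"dx": 0,"dy": 0.02,"dz": 0,"hand": 0},{"wx": 0,"wy": 0,"wz": 0,"dx": 0,"dy": 0.04,"dz": 0,"hand": 0},{"wx": 0,"wy": 0,"wz": 0,"dx": 0,"dy": 0.055,"dz": 0,"hand": 0},{"wx": 0,"wy": 0,"wz": 0,"dx": 0,"dy": 0.063,"dz": 0,"hand": 0},{"wx": 0,"wy": 0,"wz": 0,"dx": 0,"dy": 0.063,"dz": 0,"hand": 0}]}}

```text
time_s: 21.5
eef_pos: [534.1, -55.3, 67.0]
eef_rot: [-1.568, 0.119, -0.119]
force: [-2.6, 0.0, 7.4]
width: 43.7
```

```bash
python3 - <<'E'
from pl import *
moved(dy=.063); state()
E
```

```text
t 21.5 pos [534.1 -55.3  67. ] err [-0.3  0.1  0.6] roterr [-0.04 -0.01  0.03] F [-2.6  0.   7.4] T [ 0.01  0.76 -0.04] w 43.7 q [ 0.39  0.56 -0.44  1.97  0.37  0.69 -0.43]
```

Request:
{"name": "drive_tool", "arguments": {"targets": [{"wx": 0,"wy": 0,"wz": 0,"dx": 0,"dy": -0.004,"dz": -0.005,"hand": 0},{"wx": 0,"wy": 0,"wz": 0,"dx": 0,"dy": -0.004,"dz": -0.01,"hand": 0},{"wx": 0,"wy": 0,"wz": 0,"dx": 0,"dy": -0.004,"dz": -0.015,"hand": 0},{"wx": 0,"wy": 0,"wz": 0,"dx": 0,"dy": -0.004,"dz": -0.015,"hand": 0}]}}

```text
time_s: 22.0
eef_pos: [533.8, -57.9, 67.1]
eef_rot: [-1.567, 0.119, -0.119]
force: [0.7, 1.7, -0.3]
width: 43.1
```

```bash
python3 - <<'E'
from pl import *
moved(dy=-.004,dz=-.015); state()
E
```

```text
t 22.0 pos [533.8 -57.9  67.1] err [-0.1  0.5 -0.1] roterr [ 0.03 -0.02 -0.  ] F [ 0.7  1.7 -0.3] T [ 0.31 -0.11 -0.03] w 43.1 q [ 0.4   0.56 -0.45  1.97  0.37  0.69 -0.43]
```

Request:
{"name": "drive_tool", "arguments": {"targets": [{"wx": 0,"wy": 0,"wz": 0,"dx": 0,"dy": 0.002,"dz": 0.003,"hand": 0},{"wx": 0,"wy": 0,"wz": 0,"dx": 0,"dy": 0.002,"dz": 0.004,"hand": 1},{"wx": 0,"wy": 0,"wz": 0,"dx": 0,"dy": 0.002,"dz": 0.004,"hand": 1},{"wx": 0,"wy": 0,"wz": 0,"dx": 0,"dy": 0.002,"dz": 0.004,"hand": 1},{"wx": 0,"wy": 0,"wz": 0,"dx": 0,"dy": 0.002,"dz": 0.004,"hand": 1}]}}

```text
time_s: 22.62
eef_pos: [533.8, -57.5, 66.7]
eef_rot: [-1.568, 0.119, -0.119]
force: [0.2, 0.2, -0.2]
width: 85.1
```

```bash
python3 - <<'E'
from pl import *
moved(dy=.002,dz=.004); state()
C=cmd(); 
B=C.copy(); B[2,3]=205
rows(path(C,B,4),1); print()
# saddle: origin avg, post centre at +8
yaw=np.radians(-104.3); o=np.array([438.6,-189.8]); p=o+8*np.array([np.cos(yaw),np.sin(yaw)]); print(p)
C=cmd(); a0,a1=-8.75,-14.3
S=TM([*p,190],a1)
def at(f): return TM(C[:3,3]*(1-f)+S[:3,3]*f,a0+f*(a1-a0))
rows([at(.15),at(.5),at(.85),at(1)]+[TM([*p,z],a1) for z in(155,115)],1); print()
rows([TM([*p,z],a1) for z in(75,58,52,52,52)],1)
E
```

```text
t 22.62 pos [533.8 -57.5  66.7] err [-0.2  0.  -0.1] roterr [-0.01 -0.02  0.  ] F [ 0.2  0.2 -0.2] T [-0.02 -0.01 -0.02] w 85.1 q [ 0.4   0.56 -0.44  1.97  0.37  0.69 -0.43]
{'wx': 0.0, 'wy': 0.0, 'wz': 0.0, 'dx': 0.0, 'dy': -0.108, 'dz': 0.0, 'hand': 1.0}
{'wx': 0.0, 'wy': 0.0, 'wz': 0.0, 'dx': 0.0, 'dy': -0.346, 'dz': 0.0, 'hand': 1.0}
{'wx': 0.0, 'wy': 0.0, 'wz': 0.0, 'dx': 0.0, 'dy': -0.583, 'dz': 0.0, 'hand': 1.0}
{'wx': 0.0, 'wy': 0.0, 'wz': 0.0, 'dx': 0.0, 'dy': -0.691, 'dz': 0.0, 'hand': 1.0}

[ 436.6240079  -197.55212585]
{'wx': 0.0, 'wy': 0.005, 'wz': 0.0, 'dx': -0.056, 'dy': 0.011, 'dz': -0.115, 'hand': 1.0}
{'wx': 0.0, 'wy': 0.016, 'wz': 0.0, 'dx': -0.188, 'dy': 0.037, 'dz': -0.383, 'hand': 1.0}
{'wx': 0.0, 'wy': 0.026, 'wz': 0.0, 'dx': -0.319, 'dy': 0.064, 'dz': -0.651, 'hand': 1.0}
{'wx': 0.0, 'wy': 0.031, 'wz': 0.0, 'dx': -0.376, 'dy': 0.075, 'dz': -0.766, 'hand': 1.0}
{'wx': 0.0, 'wy': 0.031, 'wz': 0.0, 'dx': -0.376, 'dy': 0.25, 'dz': -0.766, 'hand': 1.0}
{'wx': 0.0, 'wy': 0.031, 'wz': 0.0, 'dx': -0.376, 'dy': 0.45, 'dz': -0.766, 'hand': 1.0}

{'wx': 0.0, 'wy': 0.0, 'wz': 0.0, 'dx': 0.0, 'dy': 0.2, 'dz': 0.001, 'hand': 1.0}
{'wx': 0.0, 'wy': 0.0, 'wz': 0.0, 'dx': 0.0, 'dy': 0.285, 'dz': 0.001, 'hand': 1.0}
{'wx': 0.0, 'wy': 0.0, 'wz': 0.0, 'dx': 0.0, 'dy': 0.315, 'dz': 0.001, 'hand': 1.0}
{'wx': 0.0, 'wy': 0.0, 'wz': 0.0, 'dx': 0.0, 'dy': 0.315, 'dz': 0.001, 'hand': 1.0}
{'wx': 0.0, 'wy': 0.0, 'wz': 0.0, 'dx': 0.0, 'dy': 0.315, 'dz': 0.001, 'hand': 1.0}
```

Request:
{"name": "drive_tool", "arguments": {"targets": [{"wx": 0,"wy": 0,"wz": 0,"dx": 0,"dy": -0.108,"dz": 0,"hand": 1},{"wx": 0,"wy": 0,"wz": 0,"dx": 0,"dy": -0.346,"dz": 0,"hand": 1},{"wx": 0,"wy": 0,"wz": 0,"dx": 0,"dy": -0.583,"dz": 0,"hand": 1},{"wx": 0,"wy": 0,"wz": 0,"dx": 0,"dy": -0.691,"dz": 0,"hand": 1}]}}

```text
time_s: 23.12
eef_pos: [535.1, -57.4, 207.8]
eef_rot: [-1.568, 0.116, -0.122]
force: [-0.6, 1.4, -0.4]
width: 85.5
```

Request:
{"name": "drive_tool", "arguments": {"targets": [{"wx": 0,"wy": 0.005,"wz": 0,"dx": -0.056,"dy": 0.011,"dz": -0.115,"hand": 1},{"wx": 0,"wy": 0.016,"wz": 0,"dx": -0.188,"dy": 0.037,"dz": -0.383,"hand": 1},{"wx": 0,"wy": 0.026,"wz": 0,"dx": -0.319,"dy": 0.064,"dz": -0.651,"hand": 1},{"wx": 0,"wy": 0.031,"wz": 0,"dx": -0.376,"dy": 0.075,"dz": -0.766,"hand": 1},{"wx": 0,"wy": 0.031,"wz": 0,"dx": -0.376,"dy": 0.25,"dz": -0.766,"hand": 1},{"wx": 0,"wy": 0.031,"wz": 0,"dx": -0.376,"dy": 0.45,"dz": -0.766,"hand": 1}]}}

```text
time_s: 23.88
eef_pos: [436.8, -198.6, 114.9]
eef_rot: [-1.563, 0.195, -0.199]
force: [-0.5, -0.5, 0.4]
width: 85.4
```

```bash
python3 snap.py p15; python3 - <<'E'
from ov import *
for n,roi,k in(("side",(255,200,400,275),5),("top",(215,220,325,290),7)):
    overlay(n,cv2.imread(f"pics/{n}_p15.png"),roi,k,TR@Tm(75,0,0),HOOK,[(TR,TOPF,(255,0,0))],f"pics/ov_{n}.png")
E
```

```text
t 23.88 pos [ 436.8 -198.6  114.9] err [ 0.2 -1.2 62.9] roterr [-0.06  0.07 -0.15] F [-0.5 -0.5  0.4] T [ 0.02 -0.    0.06] w 85.4 q [ 0.73  0.4  -0.44  2.08  0.25  0.71 -0.13]
```

View pics/ov_side.png

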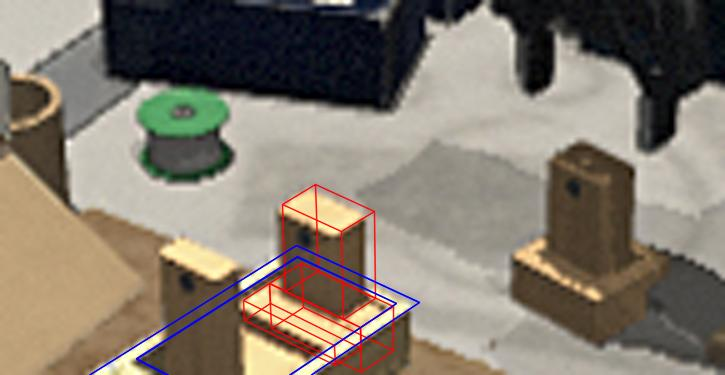

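View pics/ov_top.png

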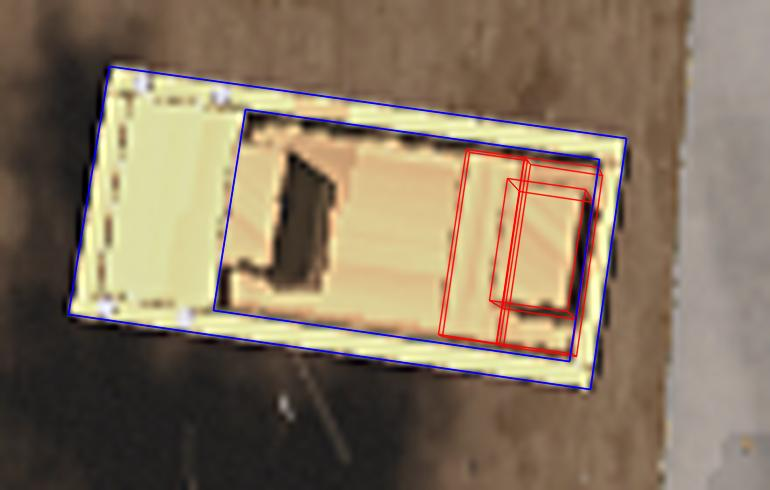

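Request:
{"name": "drive_tool", "arguments": {"targets": [{"wx": 0,"wy": 0,"wz": 0,"dx": 0,"dy": 0.2,"dz": 0.001,"hand": 1},{"wx": 0,"wy": 0,"wz": 0,"dx": 0,"dy": 0.285,"dz": 0.001,"hand": 1},{"wx": 0,"wy": 0,"wz": 0,"dx": 0,"dy": 0.315,"dz": 0.001,"hand": 1},{"wx": 0,"wy": 0,"wz": 0,"dx": 0,"dy": 0.315,"dz": 0.001,"hand": 1},{"wx": 0,"wy": 0,"wz": 0,"dx": 0,"dy": 0.315,"dz": 0.001,"hand": 1}]}}

```text
time_s: 24.6
eef_pos: [437.2, -197.7, 53.0]
eef_rot: [-1.563, 0.194, -0.197]
force: [-0.4, 0.7, 0.5]
width: 85.2
```

```bash
python3 snap.py p16; python3 - <<'E'
from ov import *
Sm=Tm(438.6,-189.8,np.radians(-104.3))
for n,roi,k in(("side",(335,205,410,280),7),("top",(315,260,385,330),8)):
    overlay(n,cv2.imread(f"pics/{n}_p16.png"),roi,k,Sm,SAD,[],f"pics/ov_{n}.png")
E
```

```text
t 24.6 pos [ 437.2 -197.7   53. ] err [ 0.6 -0.2  1. ] roterr [-0.03 -0.02 -0.1 ] F [-0.4  0.7  0.5] T [0.01 0.05 0.01] w 85.2 q [ 0.67  0.5  -0.38  2.11  0.33  0.58 -0.2 ]
```

View pics/ov_side.png

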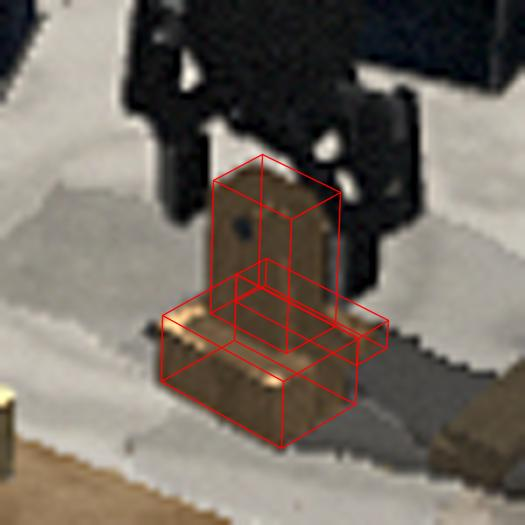

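View pics/ov_top.png

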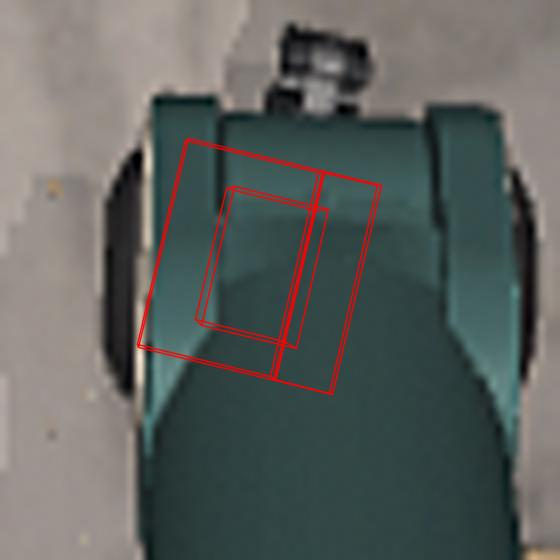

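Request:
{"name": "drive_tool", "arguments": {"targets": [{"wx": 0,"wy": 0,"wz": 0,"dx": 0,"dy": 0,"dz": 0,"hand": 0},{"wx": 0,"wy": 0,"wz": 0,"dx": 0,"dy": 0,"dz": 0,"hand": 0},{"wx": 0,"wy": 0,"wz": 0,"dx": 0,"dy": 0,"dz": 0,"hand": 0},{"wx": 0,"wy": 0,"wz": 0,"dx": 0,"dy": 0,"dz": 0,"hand": 0},{"wx": 0,"wy": 0,"wz": 0,"dx": 0,"dy": 0,"dz": 0,"hand": 0}]}}

```text
time_s: 25.32
eef_pos: [436.7, -197.5, 52.2]
eef_rot: [-1.562, 0.195, -0.196]
force: [-0.0, -0.2, 4.7]
width: 43.4
```

```bash
python3 - <<'E'
from pl import *
s,_=state()
a0,a1=-14.3,-8.75
C=cmd(); p=C[:3,3]
rows([TM([p[0],p[1],z],a0) for z in(62,105,160,205,225)],0);print()
A=cmd(); K=dict(h=53,u=8,y=.3)
B=partTCP(10.8,152,**K); print(B[:3,3])
def at(f): return TM(A[:3,3]*(1-f)+B[:3,3]*f,a0+f*(a1-a0))
rows([at(f) for f in (.08,.3,.54,.76,.92,.985)],0);print()
rows([partTCP(10.8,z,**K) for z in(152,140,105,80,70,70,70)],0)
E
```

```text
t 25.32 pos [ 436.7 -197.5   52.2] err [ 0.1 -0.1  0.2] roterr [-0.01 -0.02 -0.03] F [-0.  -0.2  4.7] T [-0.    0.21  0.01] w 43.4 q [ 0.67  0.51 -0.38  2.11  0.34  0.58 -0.2 ]
{'wx': 0.0, 'wy': 0.0, 'wz': 0.0, 'dx': 0.0, 'dy': -0.05, 'dz': 0.0, 'hand': 0.0}
{'wx': 0.0, 'wy': 0.0, 'wz': 0.0, 'dx': 0.0, 'dy': -0.265, 'dz': 0.0, 'hand': 0.0}
{'wx': 0.0, 'wy': 0.0, 'wz': 0.0, 'dx': 0.0, 'dy': -0.54, 'dz': 0.0, 'hand': 0.0}
{'wx': 0.0, 'wy': 0.0, 'wz': 0.0, 'dx': 0.0, 'dy': -0.765, 'dz': 0.0, 'hand': 0.0}
{'wx': 0.0, 'wy': 0.0, 'wz': 0.0, 'dx': 0.0, 'dy': -0.865, 'dz': 0.0, 'hand': 0.0}

[542.23658879  -3.02683341 225.        ]
TOO FAR
{'wx': 0.0, 'wy': -0.002, 'wz': 0.0, 'dx': 0.022, 'dy': 0.0, 'dz': 0.086, 'hand': 0.0}
{'wx': 0.0, 'wy': -0.009, 'wz': 0.0, 'dx': 0.082, 'dy': 0.0, 'dz': 0.322, 'hand': 0.0}
{'wx': 0.0, 'wy': -0.017, 'wz': 0.0, 'dx': 0.147, 'dy': 0.0, 'dz': 0.579, 'hand': 0.0}
{'wx': 0.0, 'wy': -0.023, 'wz': 0.0, 'dx': 0.207, 'dy': 0.0, 'dz': 0.815, 'hand': 0.0}
{'wx': 0.0, 'wy': -0.028, 'wz': 0.0, 'dx': 0.25, 'dy': 0.0, 'dz': 0.987, 'hand': 0.0}
{'wx': 0.0, 'wy': -0.03, 'wz': 0.0, 'dx': 0.268, 'dy': 0.0, 'dz': 1.056, 'hand': 0.0}

{'wx': 0.0, 'wy': -0.001, 'wz': 0.0, 'dx': 0.006, 'dy': 0.0, 'dz': 0.016, 'hand': 0.0}
{'wx': 0.0, 'wy': -0.001, 'wz': 0.0, 'dx': 0.006, 'dy': 0.06, 'dz': 0.016, 'hand': 0.0}
{'wx': 0.0, 'wy': -0.001, 'wz': 0.0, 'dx': 0.006, 'dy': 0.235, 'dz': 0.016, 'hand': 0.0}
{'wx': 0.0, 'wy': -0.001, 'wz': 0.0, 'dx': 0.006, 'dy': 0.36, 'dz': 0.016, 'hand': 0.0}
{'wx': 0.0, 'wy': -0.001, 'wz': 0.0, 'dx': 0.006, 'dy': 0.41, 'dz': 0.016, 'hand': 0.0}
{'wx': 0.0, 'wy': -0.001, 'wz': 0.0, 'dx': 0.006, 'dy': 0.41, 'dz': 0.016, 'hand': 0.0}
{'wx': 0.0, 'wy': -0.001, 'wz': 0.0, 'dx': 0.006, 'dy': 0.41, 'dz': 0.016, 'hand': 0.0}
```

Request:
{"name": "drive_tool", "arguments": {"targets": [{"wx": 0,"wy": 0,"wz": 0,"dx": 0,"dy": -0.05,"dz": 0,"hand": 0},{"wx": 0,"wy": 0,"wz": 0,"dx": 0,"dy": -0.265,"dz": 0,"hand": 0},{"wx": 0,"wy": 0,"wz": 0,"dx": 0,"dy": -0.54,"dz": 0,"hand": 0},{"wx": 0,"wy": 0,"wz": 0,"dx": 0,"dy": -0.765,"dz": 0,"hand": 0},{"wx": 0,"wy": 0,"wz": 0,"dx": 0,"dy": -0.865,"dz": 0,"hand": 0}]}}

```text
time_s: 25.95
eef_pos: [437.0, -197.5, 227.7]
eef_rot: [-1.563, 0.193, -0.198]
force: [0.5, -0.2, -2.7]
width: 43.0
```

Request:
{"name": "drive_tool", "arguments": {"targets": [{"wx": 0,"wy": -0.002,"wz": 0,"dx": 0.022,"dy": 0,"dz": 0.086,"hand": 0},{"wx": 0,"wy": -0.009,"wz": 0,"dx": 0.082,"dy": 0,"dz": 0.322,"hand": 0},{"wx": 0,"wy": -0.017,"wz": 0,"dx": 0.147,"dy": 0,"dz": 0.579,"hand": 0},{"wx": 0,"wy": -0.023,"wz": 0,"dx": 0.207,"dy": 0,"dz": 0.815,"hand": 0},{"wx": 0,"wy": -0.028,"wz": 0,"dx": 0.25,"dy": 0,"dz": 0.987,"hand": 0},{"wx": 0,"wy": -0.028,"wz": 0,"dx": 0.25,"dy": 0,"dz": 0.987,"hand": 0}]}}

```text
time_s: 26.7
eef_pos: [533.4, -13.1, 223.3]
eef_rot: [-1.564, 0.123, -0.118]
force: [-0.3, -0.2, -1.7]
width: 43.3
```

```bash
python3 - <<'E'
from pl import *
# reconstruct cmd: at lift end then shift
C=TM([436.6,-197.5,225],-14.3)
# precise: saddle cmd
np.save(F,C); moved(dx=.25,dz=.987,w=(0,-.028,0))
s,M=state()
K=dict(h=52.2,u=8,y=.3)
B=partTCP(10.8,152,**K); B[2,3]=225
rows([B,B]+[partTCP(10.8,z,**K) for z in(140,122,118,118,118)],0)
E
```

```text
t 26.7 pos [533.4 -13.1 223.3] err [-0.4  5.4 -1.7] roterr [ 0.16 -0.46  0.16] F [-0.3 -0.2 -1.7] T [-0.03  0.01 -0.02] w 43.3 q [ 0.46  0.35 -0.6   1.86  0.23  1.   -0.4 ]
{'wx': 0.0, 'wy': -0.003, 'wz': 0.0, 'dx': 0.029, 'dy': 0.0, 'dz': 0.083, 'hand': 0.0}
{'wx': 0.0, 'wy': -0.003, 'wz': 0.0, 'dx': 0.029, 'dy': 0.0, 'dz': 0.083, 'hand': 0.0}
{'wx': 0.0, 'wy': -0.003, 'wz': 0.0, 'dx': 0.029, 'dy': 0.064, 'dz': 0.083, 'hand': 0.0}
{'wx': 0.0, 'wy': -0.003, 'wz': 0.0, 'dx': 0.029, 'dy': 0.154, 'dz': 0.083, 'hand': 0.0}
{'wx': 0.0, 'wy': -0.003, 'wz': 0.0, 'dx': 0.029, 'dy': 0.174, 'dz': 0.083, 'hand': 0.0}
{'wx': 0.0, 'wy': -0.003, 'wz': 0.0, 'dx': 0.029, 'dy': 0.174, 'dz': 0.083, 'hand': 0.0}
{'wx': 0.0, 'wy': -0.003, 'wz': 0.0, 'dx': 0.029, 'dy': 0.174, 'dz': 0.083, 'hand': 0.0}
```

Request:
{"name": "drive_tool", "arguments": {"targets": [{"wx": 0,"wy": -0.003,"wz": 0,"dx": 0.029,"dy": 0,"dz": 0.083,"hand": 0},{"wx": 0,"wy": -0.003,"wz": 0,"dx": 0.029,"dy": 0,"dz": 0.083,"hand": 0},{"wx": 0,"wy": -0.003,"wz": 0,"dx": 0.029,"dy": 0.064,"dz": 0.083,"hand": 0},{"wx": 0,"wy": -0.003,"wz": 0,"dx": 0.029,"dy": 0.154,"dz": 0.083,"hand": 0},{"wx": 0,"wy": -0.003,"wz": 0,"dx": 0.029,"dy": 0.174,"dz": 0.083,"hand": 0},{"wx": 0,"wy": -0.003,"wz": 0,"dx": 0.029,"dy": 0.174,"dz": 0.083,"hand": 0},{"wx": 0,"wy": -0.003,"wz": 0,"dx": 0.029,"dy": 0.174,"dz": 0.083,"hand": 0}]}}

```text
time_s: 27.58
eef_pos: [542.3, -2.9, 190.5]
eef_rot: [-1.567, 0.119, -0.12]
force: [-0.5, 0.0, -2.4]
width: 43.3
```

```bash
python3 snap.py p17; python3 - <<'E'
from ov import *
from station import env
M=tcpM(env.get_state())
Sm=footM(M,8,52.2)
for n,roi,k in(("side",(265,180,350,300),5),("top",(225,210,325,290),7)):
    overlay(n,cv2.imread(f"pics/{n}_p17.png"),roi,k,Sm,SAD,[(TR,TOPF,(255,0,0))],f"pics/ov_{n}.png")
E
```

```text
t 27.57 pos [542.3  -2.9 190.5] err [0.1 0.2 0.3] roterr [ 0.01 -0.03 -0.04] F [-0.5  0.  -2.4] T [ 0.   -0.02  0.02] w 43.3 q [ 0.42  0.41 -0.58  1.88  0.27  0.94 -0.45]
```

View pics/ov_side.png

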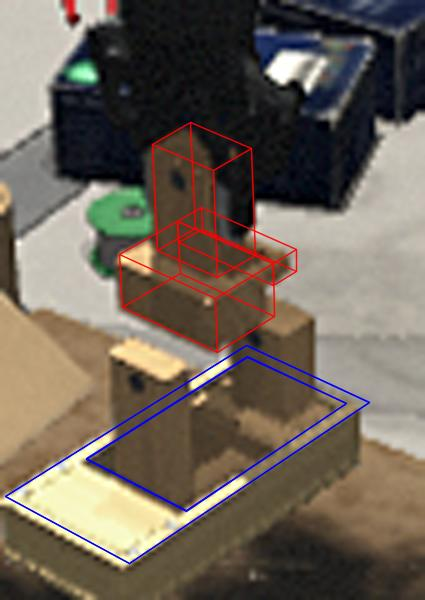

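View pics/ov_top.png

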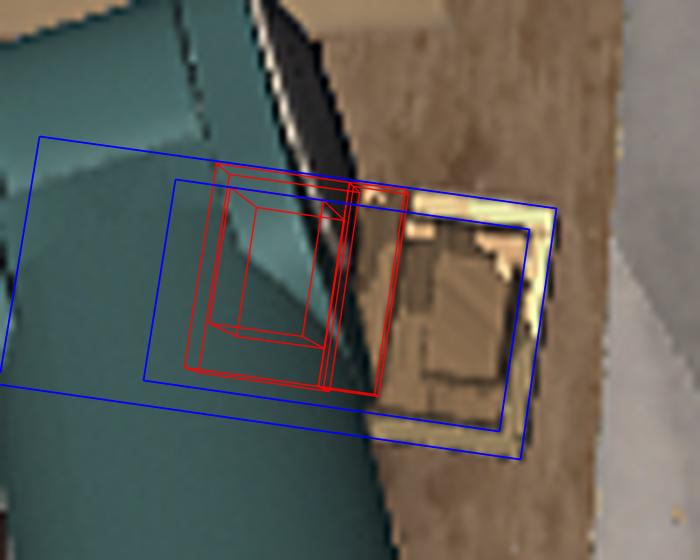

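```bash
python3 - <<'E'
from pl import *
K=dict(h=52.2,u=8,y=.3)
rows([partTCP(10.8,z,**K) for z in(112,102,90,78,66,56,50,50)],0);print()
rows([partTCP(10.8,z,**K) for z in(44,38,33,28,24,21,21)],0)
E
```

```text
{'wx': 0.0, 'wy': 0.0, 'wz': 0.0, 'dx': 0.0, 'dy': 0.03, 'dz': 0.0, 'hand': 0.0}
{'wx': 0.0, 'wy': 0.0, 'wz': 0.0, 'dx': 0.0, 'dy': 0.08, 'dz': 0.0, 'hand': 0.0}
{'wx': 0.0, 'wy': 0.0, 'wz': 0.0, 'dx': 0.0, 'dy': 0.14, 'dz': 0.0, 'hand': 0.0}
{'wx': 0.0, 'wy': 0.0, 'wz': 0.0, 'dx': 0.0, 'dy': 0.2, 'dz': 0.0, 'hand': 0.0}
{'wx': 0.0, 'wy': 0.0, 'wz': 0.0, 'dx': 0.0, 'dy': 0.26, 'dz': 0.0, 'hand': 0.0}
{'wx': 0.0, 'wy': 0.0, 'wz': 0.0, 'dx': 0.0, 'dy': 0.31, 'dz': 0.0, 'hand': 0.0}
{'wx': 0.0, 'wy': 0.0, 'wz': 0.0, 'dx': 0.0, 'dy': 0.34, 'dz': 0.0, 'hand': 0.0}
{'wx': 0.0, 'wy': 0.0, 'wz': 0.0, 'dx': 0.0, 'dy': 0.34, 'dz': 0.0, 'hand': 0.0}

{'wx': 0.0, 'wy': 0.0, 'wz': 0.0, 'dx': 0.0, 'dy': 0.03, 'dz': 0.0, 'hand': 0.0}
{'wx': 0.0, 'wy': 0.0, 'wz': 0.0, 'dx': 0.0, 'dy': 0.06, 'dz': 0.0, 'hand': 0.0}
{'wx': 0.0, 'wy': 0.0, 'wz': 0.0, 'dx': 0.0, 'dy': 0.085, 'dz': 0.0, 'hand': 0.0}
{'wx': 0.0, 'wy': 0.0, 'wz': 0.0, 'dx': 0.0, 'dy': 0.11, 'dz': 0.0, 'hand': 0.0}
{'wx': 0.0, 'wy': 0.0, 'wz': 0.0, 'dx': 0.0, 'dy': 0.13, 'dz': 0.0, 'hand': 0.0}
{'wx': 0.0, 'wy': 0.0, 'wz': 0.0, 'dx': 0.0, 'dy': 0.145, 'dz': 0.0, 'hand': 0.0}
{'wx': 0.0, 'wy': 0.0, 'wz': 0.0, 'dx': 0.0, 'dy': 0.145, 'dz': 0.0, 'hand': 0.0}
```

Request:
{"name": "drive_tool", "arguments": {"targets": [{"wx": 0,"wy": 0,"wz": 0,"dx": 0,"dy": 0.03,"dz": 0,"hand": 0},{"wx": 0,"wy": 0,"wz": 0,"dx": 0,"dy": 0.08,"dz": 0,"hand": 0},{"wx": 0,"wy": 0,"wz": 0,"dx": 0,"dy": 0.14,"dz": 0,"hand": 0},{"wx": 0,"wy": 0,"wz": 0,"dx": 0,"dy": 0.2,"dz": 0,"hand": 0},{"wx": 0,"wy": 0,"wz": 0,"dx": 0,"dy": 0.26,"dz": 0,"hand": 0},{"wx": 0,"wy": 0,"wz": 0,"dx": 0,"dy": 0.31,"dz": 0,"hand": 0},{"wx": 0,"wy": 0,"wz": 0,"dx": 0,"dy": 0.34,"dz": 0,"hand": 0},{"wx": 0,"wy": 0,"wz": 0,"dx": 0,"dy": 0.34,"dz": 0,"hand": 0}]}}

```text
time_s: 28.68
eef_pos: [541.7, -2.9, 121.7]
eef_rot: [-1.568, 0.12, -0.118]
force: [0.6, 0.2, -2.5]
width: 43.3
```

```bash
python3 snap.py p18 side;python3 crop.py pics/side_p18.png 265 190 345 280 6.5 pics/c1.png
```

```text
t 28.68 pos [541.7  -2.9 121.7] err [-0.5  0.2 28.5] roterr [-0.   -0.04  0.05] F [ 0.6  0.2 -2.5] T [0.01 0.01 0.04] w 43.3 q [ 0.37  0.5  -0.54  1.93  0.35  0.81 -0.51]
```

View pics/c1.png

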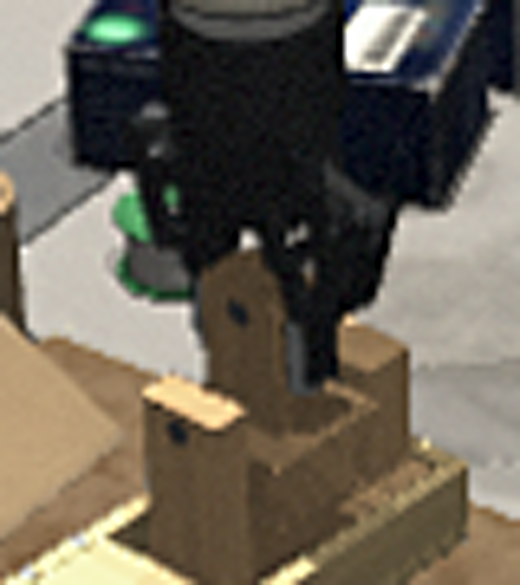

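Request:
{"name": "drive_tool", "arguments": {"targets": [{"wx": 0,"wy": 0,"wz": 0,"dx": 0,"dy": 0.03,"dz": 0,"hand": 0},{"wx": 0,"wy": 0,"wz": 0,"dx": 0,"dy": 0.06,"dz": 0,"hand": 0},{"wx": 0,"wy": 0,"wz": 0,"dx": 0,"dy": 0.085,"dz": 0,"hand": 0},{"wx": 0,"wy": 0,"wz": 0,"dx": 0,"dy": 0.11,"dz": 0,"hand": 0},{"wx": 0,"wy": 0,"wz": 0,"dx": 0,"dy": 0.13,"dz": 0,"hand": 0},{"wx": 0,"wy": 0,"wz": 0,"dx": 0,"dy": 0.145,"dz": 0,"hand": 0},{"wx": 0,"wy": 0,"wz": 0,"dx": 0,"dy": 0.145,"dz": 0,"hand": 0}]}}

```text
time_s: 29.6
eef_pos: [541.8, -2.9, 92.9]
eef_rot: [-1.568, 0.119, -0.119]
force: [-0.1, -0.6, -2.6]
width: 43.1
```

```bash
python3 -c "
from pl import *
state()"
```

```text
t 29.6 pos [541.8  -2.9  92.9] err [-0.4  0.2 -0.3] roterr [-0.   -0.04  0.03] F [-0.1 -0.6 -2.6] T [0.01 0.04 0.03] w 43.1 q [ 0.35  0.54 -0.52  1.94  0.38  0.75 -0.54]
```

Request:
{"name": "drive_tool", "arguments": {"targets": [{"wx": 0,"wy": 0,"wz": 0,"dx": 0,"dy": 0.012,"dz": 0,"hand": 0},{"wx": 0,"wy": 0,"wz": 0,"dx": 0,"dy": 0.024,"dz": 0,"hand": 0},{"wx": 0,"wy": 0,"wz": 0,"dx": 0,"dy": 0.034,"dz": 0,"hand": 0},{"wx": 0,"wy": 0,"wz": 0,"dx": 0,"dy": 0.04,"dz": 0,"hand": 0},{"wx": 0,"wy": 0,"wz": 0,"dx": 0,"dy": 0.04,"dz": 0,"hand": 0}]}}

```text
time_s: 30.22
eef_pos: [542.0, -3.0, 86.6]
eef_rot: [-1.569, 0.119, -0.119]
force: [-4.9, -0.9, 11.9]
width: 43.6
```

```bash
python3 -c "
from pl import *
moved(dy=.04)
state()"
```

```text
t 30.23 pos [542.   -3.   86.6] err [-0.2  0.1  1.4] roterr [-0.07 -0.03 -0.01] F [-4.9 -0.9 11.9] T [-0.03  1.36  0.08] w 43.6 q [ 0.35  0.55 -0.51  1.95  0.39  0.74 -0.54]
```

Seated on the foot board at the expected height (86.6 against 86.2 predicted). Unload, release, retreat.

Request:
{"name": "drive_tool", "arguments": {"targets": [{"wx": 0,"wy": 0,"wz": 0,"dx": 0,"dy": -0.006,"dz": 0,"hand": 0},{"wx": 0,"wy": 0,"wz": 0,"dx": 0,"dy": -0.006,"dz": 0,"hand": 1},{"wx": 0,"wy": 0,"wz": 0,"dx": 0,"dy": -0.006,"dz": 0,"hand": 1},{"wx": 0,"wy": 0,"wz": 0,"dx": 0,"dy": -0.006,"dz": 0,"hand": 1},{"wx": 0,"wy": 0,"wz": 0,"dx": 0,"dy": -0.006,"dz": 0,"hand": 1}]}}

```text
time_s: 30.85
eef_pos: [541.9, -2.9, 86.2]
eef_rot: [-1.568, 0.119, -0.119]
force: [-0.5, 0.0, 0.1]
width: 85.5
```

Request:
{"name": "drive_tool", "arguments": {"targets": [{"wx": 0,"wy": 0,"wz": 0,"dx": 0,"dy": -0.08,"dz": 0,"hand": 1},{"wx": 0,"wy": 0,"wz": 0,"dx": 0,"dy": -0.25,"dz": 0,"hand": 1},{"wx": 0,"wy": 0,"wz": 0,"dx": 0,"dy": -0.5,"dz": 0,"hand": 1},{"wx": 0,"wy": 0,"wz": 0,"dx": 0,"dy": -0.7,"dz": 0,"hand": 1}]}}

```text
time_s: 31.35
eef_pos: [542.3, -2.6, 229.4]
eef_rot: [-1.567, 0.117, -0.12]
force: [0.1, -0.2, 0.1]
width: 85.4
```

Request:
{"name": "drive_tool", "arguments": {"targets": [{"wx": 0,"wy": 0,"wz": 0,"dx": -0.05,"dy": 0,"dz": -0.2,"hand": 1},{"wx": 0,"wy": 0,"wz": 0,"dx": -0.1,"dy": 0,"dz": -0.45,"hand": 1},{"wx": 0,"wy": 0,"wz": 0,"dx": -0.15,"dy": 0,"dz": -0.7,"hand": 1},{"wx": 0,"wy": 0,"wz": 0,"dx": -0.2,"dy": 0,"dz": -0.9,"hand": 1},{"wx": 0,"wy": 0,"wz": 0,"dx": -0.2,"dy": 0,"dz": -0.95,"hand": 1},{"wx": 0,"wy": 0,"wz": 0,"dx": -0.2,"dy": 0,"dz": -0.95,"hand": 1}]}}

```text
time_s: 32.1
eef_pos: [474.1, -184.7, 227.1]
eef_rot: [-1.568, 0.119, -0.12]
force: [-0.9, 1.5, 0.5]
width: 85.4
```

```bash
python3 snap.py p20; python3 - <<'E'
from ov import *
for n,roi,k in(("side",(255,205,350,305),6),("top",(215,220,325,290),7)):
    im=cv2.imread(f"pics/{n}_p20.png")
    overlay(n,im,roi,k,TR@Tm(12,0,0,14),SAD,[(TR,TOPF,(255,0,0))],f"pics/ov_{n}.png")
    x0,y0,x1,y1=roi; cv2.imwrite(f"pics/raw_{n}.png",cv2.resize(im[y0:y1,x0:x1],None,fx=k,fy=k,interpolation=cv2.INTER_CUBIC))
E
```

```text
t 32.1 pos [ 474.1 -184.7  227.1] err [ -68.1 -181.6  141.9] roterr [ 0.    0.   -0.07] F [-0.9  1.5  0.5] T [ 0.05  0.03 -0.06] w 85.4 q [ 0.77  0.29 -0.55  1.92  0.18  0.98 -0.01]
```

View pics/raw_side.png

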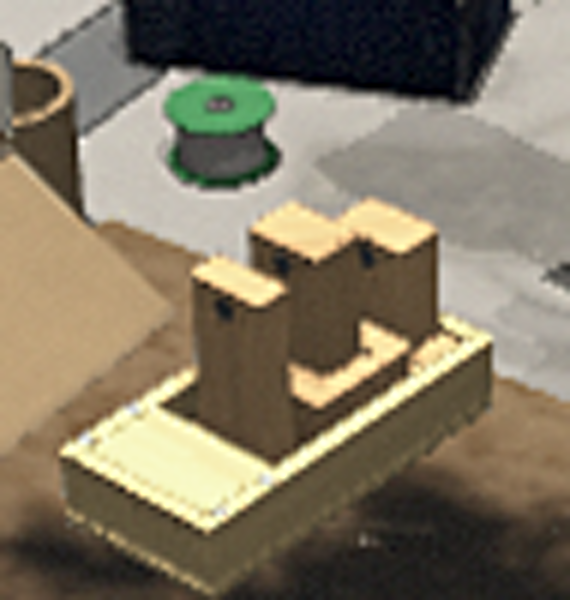

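View pics/ov_top.png

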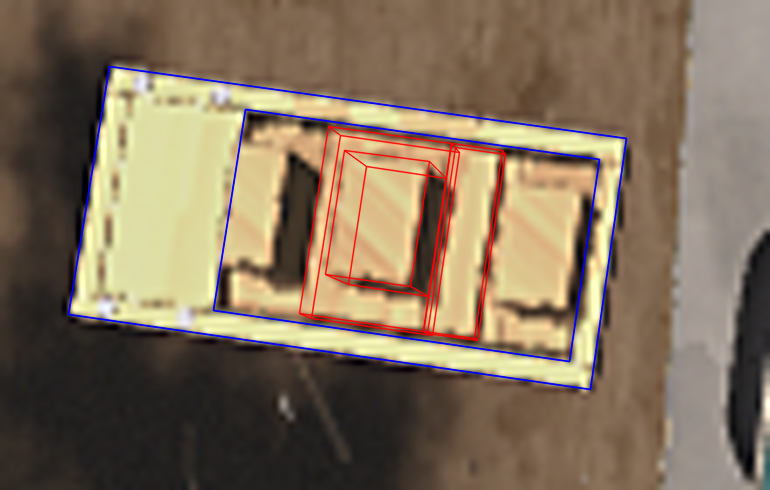

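View pics/side_p20.png

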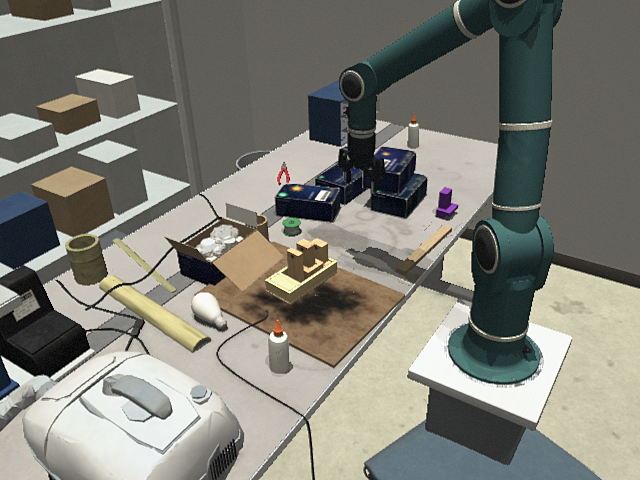

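View pics/raw_top.png

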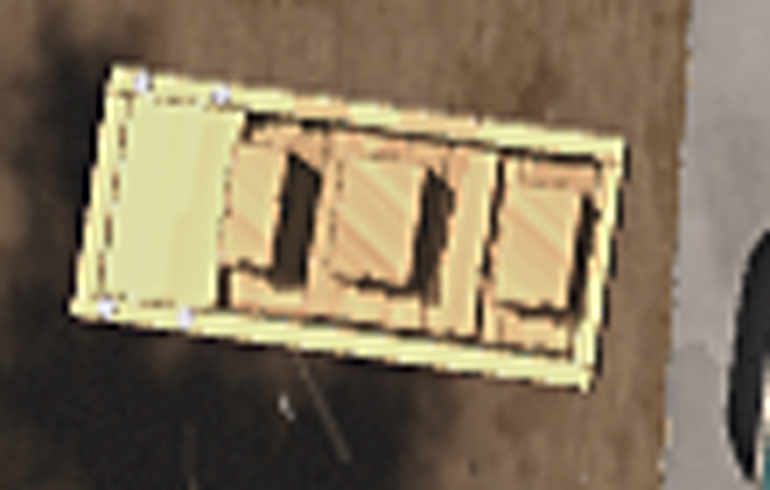

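```bash
python3 - <<'E'
import cv2,numpy as np
from scipy.ndimage import shift
def ps(a,b,r):
    x0,y0,x1,y1=r; A,B=[cv2.cvtColor(cv2.imread(f)[y0:y1,x0:x1],cv2.COLOR_BGR2GRAY).astype(np.float32) for f in(a,b)]
    return cv2.phaseCorrelate(A,B,cv2.createHanningWindow((x1-x0,y1-y0),cv2.CV_32F))
print("footpost top",ps("pics/top_p9.png","pics/top_p20.png",(240,232,264,266)))
print("footpost side",ps("pics/side_p9.png","pics/side_p20.png",(284,243,304,285)))
print("reel",ps("pics/top0.png","pics/top_p20.png",(336,166,364,194)),ps("pics/side0.png","pics/side_p20.png",(278,212,306,240)))
print("glue",ps("pics/top0.png","pics/top_p20.png",(130,290,172,325)),ps("pics/side0.png","pics/side_p20.png",(262,315,296,378)))
print("purple",ps("pics/top0.png","pics/top_p20.png",(468,306,514,340)))
E
```

```text
footpost top ((-0.030546368707099703, 0.05269121928001397), 0.9798527692479116)
footpost side ((0.1381052622005221, 0.5736399296162311), 0.9035136858622234)
reel ((-0.012060803675053577, -0.0026675241931553018), 0.9923017139898406) ((-0.0011742449199783067, 0.024716237643961136), 1.0033320769998761)
glue ((0.12681922897941078, 0.18366543847033157), 0.9653358391773553) ((0.21038440386514878, 0.07626818756219933), 1.062993769844373)
purple ((0.14729850172064474, -0.11850646775896934), 0.9799842475740997)
```

```bash
python3 -c "
from station import workorder
print(workorder.finish_job())"
```

```text
the job is handed in; nothing more can be done
None
```

All three parts are packed in the tray and the job is handed in, at about 32 s of the 72 s allowed. I put the foot board in tilted and toe first, slid it under the lip to the end wall and laid it flat. The hook block went down next and was eased against the open-end wall. The saddle went last, onto the foot board between the two posts.

**What the last checks showed**
- **Seating:** each part met the surface below it within about 0.5 mm of the height expected. The largest force I read was about 20 N, between moves.
- **Fit:** the final pictures show all three upright and level. The hook may sit 1 to 2 mm short of the end wall.
- **Bystanders:** the reel did not shift in either view. The glue bottle and the purple look-alike read within 0.25 px, which is measurement noise. The arm stood clear of everything at hand-in.

**What disagreed**
- **Cameras:** the two cameras differed by 3 to 6 mm across the scene, so I relied on wall contacts for the positions along the tray. Those contacts agreed with each other to about 1 mm.
- **Foot's post:** one late check read a 0.6 px vertical shift in the side view. The top view showed none, so I took it to come from the saddle now standing beside it.

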